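Stack sawn rock slabs to dry on spacer sticks

TASK

Lay the two orange spacer sticks square across the dark rock slab in the white tray, one on each of its white bands, and then take the sandy slab from the sloping blue rack and set it down gently, flat on both sticks and lined up over the dark slab, so that air can pass between them. Leave the dark slab where it lies and do not disturb the other things on the bench.

Things in the scene. Friction and masses are not known exactly. Their poses are not given: they have to be found in the camera images.
- lower_slab: dark brown sawn rock slab lying flat in the tray, loose, 180 (its x) x 56 (its y) x 22 mm (z, up), about 0.5 kg. Origin at its centre. Two white bands, 18 mm wide, run across its upper face (along y), centred 60 mm either side of the middle (x = +60 and -60 mm).
- upper_slab: sandy-coloured sawn rock slab, loose, 180 (its x) x 56 (its y) x 22 mm (z), 0.4 to 0.6 kg. Origin at its centre, about 91 mm above the bench at the start. It lies on the rack with its long axis x sloping 0.60 rad (34 deg) up and away from the robot; its z is the normal of its exposed upper face, so that face looks up and back to the robot. Either long side may be gripped over the full thickness along the middle, as the rack's face is narrower. It may end either way round.
- rack: fixed blue sloping rack on a dark base plate 180 x 80 mm. Its face, 190 mm long and 36 mm wide, is 8 mm thick and slopes up 0.60 rad towards the rack's +x; the face is 82 mm above the bench at its middle. A lip at the low end, 50 mm wide, stands 16 mm above the face and stops the slab. Lift the slab off square to the face. Origin under its centre, on the bench; z up.
- tray: fixed white plastic drip tray, 230 (x) x 120 (y) mm, rim 10 mm high, floor 4 mm above the bench. Origin under its centre, on the bench; z up.
- spacer_a: orange square spacer stick, loose, 100 (its x) x 18 x 18 mm, 45 g, lying on the bench. Origin at its centre, 9 mm above the bench. Same as the other one: either may go on either band.
- spacer_b: orange square spacer stick, as spacer_a
- half_core: sandy-yellow half core, 120 x 50 x 24 mm, flat side down; bystander; origin under its centre
- jar: amber sample jar, 60 mm across, 75 mm tall; bystander; origin under its centre
- wash_bottle: white wash bottle with red cap, 66 mm across, 170 mm tall; bystander; origin under its centre
- dish: shallow white dish, 90 mm across, 18 mm high; bystander; origin under its centre
- brush: hand brush lying on the bench; bystander; origin under its middle
Things that resemble listed ones, but are neither listed nor needed, are in the scene too. What is shaped like the spacer_a but grey or pink is not meant. What is shaped like the spacer_b but red is not meant.

How it is judged (in metres and radians):
On the way:
1. both spacer sticks lie on the white bands of the dark slab, let go (((x of spacer_a in the frame of lower_slab between 0.048 and 0.072 m and y of spacer_a in the frame of lower_slab between -0.02 and 0.02 m and z of spacer_a in the frame of lower_slab between 0.016 and 0.024 m and angle between the x axis of each of spacer_a, spacer_b and the y axis of lower_slab, either way round below 0.2 rad and x of spacer_b in the frame of lower_slab between -0.072 and -0.048 m and y of spacer_b in the frame of lower_slab between -0.02 and 0.02 m and z of spacer_b in the frame of lower_slab between 0.016 and 0.024 m) or (x of spacer_a in the frame of lower_slab between -0.072 and -0.048 m and y of spacer_a in the frame of lower_slab between -0.02 and 0.02 m and z of spacer_a in the frame of lower_slab between 0.016 and 0.024 m and angle between the x axis of each of spacer_a, spacer_b and the y axis of lower_slab, either way round below 0.2 rad and x of spacer_b in the frame of lower_slab between 0.048 and 0.072 m and y of spacer_b in the frame of lower_slab between -0.02 and 0.02 m and z of spacer_b in the frame of lower_slab between 0.016 and 0.024 m)) and contact force between the fingers and spacer_a below 0.1 N and contact force between the fingers and spacer_b below 0.1 N), for 0.2 s.
At the end, for the whole second after the job is handed in: A stick on each band: centre within 12 mm along and 20 mm across the slab, square to 0.2 rad. Sandy slab at rest on both, flat to 0.06 rad, centre 40 mm (+-4) above the dark slab's, off by under 20 mm along, 15 mm across, 0.15 rad. Dark slab moved under 30 mm (((x of spacer_a in the frame of lower_slab between 0.048 and 0.072 m and y of spacer_a in the frame of lower_slab between -0.02 and 0.02 m and z of spacer_a in the frame of lower_slab between 0.016 and 0.024 m and angle between the x axis of each of spacer_a, spacer_b and the y axis of lower_slab, either way round below 0.2 rad and x of spacer_b in the frame of lower_slab between -0.072 and -0.048 m and y of spacer_b in the frame of lower_slab between -0.02 and 0.02 m and z of spacer_b in the frame of lower_slab between 0.016 and 0.024 m) or (x of spacer_a in the frame of lower_slab between -0.072 and -0.048 m and y of spacer_a in the frame of lower_slab between -0.02 and 0.02 m and z of spacer_a in the frame of lower_slab between 0.016 and 0.024 m and angle between the x axis of each of spacer_a, spacer_b and the y axis of lower_slab, either way round below 0.2 rad and x of spacer_b in the frame of lower_slab between 0.048 and 0.072 m and y of spacer_b in the frame of lower_slab between -0.02 and 0.02 m and z of spacer_b in the frame of lower_slab between 0.016 and 0.024 m)) and x of upper_slab in the frame of lower_slab between -0.02 and 0.02 m and y of upper_slab in the frame of lower_slab between -0.015 and 0.015 m and z of upper_slab in the frame of lower_slab between 0.036 and 0.044 m and angle between the x axis of upper_slab and the x axis of lower_slab, either way round below 0.15 rad and angle between the z axis of upper_slab and the z axis of lower_slab, either way round below 0.06 rad and contact force between upper_slab and spacer_a above 0.3 N and contact force between upper_slab and spacer_b above 0.3 N and distance of lower_slab from where it was at the start of the episode below 0.03 m and linear speed of each of upper_slab, lower_slab, spacer_a, spacer_b below 0.02 m/s); the robot touches nothing.
It fails at once if the sandy slab is banged onto a stick or the dark slab (over 80 N) (contact force between upper_slab and spacer_a above 80 N or contact force between upper_slab and spacer_b above 80 N or contact force between upper_slab and lower_slab above 80 N).
It fails at once if the sandy slab, let go, falls faster than 0.4 m/s (a drop of about 8 mm) (contact force between the fingers and upper_slab below 0.1 N and linear speed of upper_slab above 0.4 m/s).
It fails at once if a bystander (half core, jar, wash bottle, dish, brush) is moved more than 30 mm (distance of any of half_core, jar, wash_bottle, dish, brush from where it was at the start of the episode above 0.03 m).
It also fails if it takes over 72 s, if anything falls off the work surface, if the arm or the gripper's body presses on something with over 40 N, if the wrist force passes 120 N, or if a joint passes its speed limit or range.

ROBOT

A 7-joint arm with a two-finger parallel gripper is mounted at the origin on the work surface. World frame = base frame: x ahead of the robot, y to its left, z up, the work surface at z = 0. Lengths are in mm, angles in rad, forces in N, time in s.
With the tool pointing down it reaches from about 400 to 925 mm from the base axis. Payload 5.6 kg.
Tool frame: the origin (TCP) lies midway between the tips of the shut fingers; the grasp point (between the pads) lies 19 mm behind it; x points along the fingers, y is the direction in which the jaws open and shut, and the axes are right-handed (so a half turn about x gives the same grasp; the last joint's range is limited). The gripper opens to 85 mm and grips with 20 to 120 N. Pads are 22 mm wide; open, the fingers measure 114 mm over their backs; the gripper's body (76 mm by 85 mm) begins 54 mm behind the grasp point. The pads swing forward as they close: fully open they stand 13 mm farther back than shut.
Start: joints at [1.076, 0.468, -0.012, 1.603, 0.006, 1.071, -0.056], TCP at [283.743, -584.806, 231.29] pointing down, gripper open.
Joint ranges: [-2.53, 2.53], [-0.31, 2.02], [-1.57, 1.55], [0.28, 2.44], [-1.29, 4.43], [0.15, 1.84], [-2.92, 2.92]. Speed limits (rad/s): [2.57, 2.57, 3.14, 3.14, 3.14, 3.14, 3.14].

INTERFACE

Orientations are given as a 3x3 rotation matrix whose columns are the frame's x, y, z axes.
In Python, from rig import env, read_camera, finish_job gives the robot as it stands.
- The arm moves only by the shell command python3 -m pendant 'ROWS' [FORCE]. ROWS is JSON, a list of rows, each an object with "fingers": the opening in per cent of the stroke, from 0 (shut) to 100 (fully open); "travel": the shift along the tool's x, y, z in mm, a list of three; "rotation": the turn, a rotation vector about the tool's x, y, z in rad, a list of three. A call has 1 to 10 rows; each row shifts and turns the pose as measured when the row begins, along the tool's axes as they then stand; what a row does not reach is not made up. A row lasts 1/12 s, in which the tool goes at most 41.7 mm and 7.16 degrees, less where a joint would pass 70% of its speed; a pose out of reach is approached as far as the arm can. A call is refused whole if a number of a shift passes 41.7 or a number of a turn 0.125, either way. A call with a gripper value outside its range is refused whole. The fingers move at their own pace and stop on an object; FORCE is the grip in N (left out, the last holds). Time passes only in rows, so rows that do not move let the fingers close. It gives the time, the measured TCP pose, the force and the opening at its end, in the units of the state.
- env.read_state(): the state, without advancing time (a new reading comes with each control period).
- read_camera(name): name is "side" or "top" or "wrist"; returns a dict with "pixels" (400x640x3 uint8, red, green, blue), "range_z" (400x640 float32, mm along the optical axis (not along the pixel's ray), 0 where there is no reading), "vertical_fov" (degrees; the focal length in pixels is half the picture's height over the tangent of half this angle, whatever the lens; pixels are square), "cx", "cy" (the principal point, pixels), "position" and "orientation" of the camera in the world; the wrist camera has in their place "mount" (4x4, takes a point from camera to tool coordinates, whose origin is the TCP and whose axes are the tool frame's). Camera axes: x right, y down, z forward; pixel columns grow to the right and rows downward; lengths in mm; the calibration is good to about 2 mm. A picture is of the moment at which its call begins: read the wrist's pose just before it.
- finish_job(): hands the job in, once; it reports no verdict.
The state is a dict: "t": time; "q": joint angles; "qvel": joint speeds; "effort": joint torques, N m; "tool_pos": TCP position; "eef_rot": TCP orientation; "force": force on the tool from outside, world axes, zero at the start; "moment": the same for the moment, N m; "gripper_width": opening from 0.0 (shut) to 1.0 (fully open).
Only numpy, scipy, OpenCV 4.12 (cv2) and the standard library are available. Lean on these libraries where they do the work, as an engineer would, in place of code of your own. Each camera call takes 0.05 s, during which the arm holds its last target.

## Working session

There is one attempt and no reset: what is moved stays moved. The work goes in short steps, Python scripts to look and compute and a shell command to move; the robot and the scene stay as the last step left them, time stands still between calls to the robot, and variables do not carry over. Pictures are saved under pics/ and viewed, and the job is handed in when it is done.

```bash
ls; mkdir -p pics
python3 - <<'E'
from rig import env, read_camera
import cv2, numpy as np
s=env.read_state(); print({k:np.round(v,3).tolist() for k,v in s.items()})
for n in ["top","side","wrist"]:
    c=read_camera(n); cv2.imwrite(f"pics/{n}0.png",c["pixels"][:,:,::-1])
    print(n,{k:(np.round(v,3).tolist()) for k,v in c.items() if k not in("pixels","range_z")})
E
```

```text
pics
{'t': 0.0, 'q': [1.076, 0.468, -0.012, 1.604, 0.006, 1.071, -0.056], 'qvel': [0.0, 0.003, -0.002, 0.001, -0.0, -0.0, 0.002], 'effort': [-0.0, -53.238, 0.021, -25.13, 0.011, 0.008, -0.0], 'tool_pos': [283.472, -584.301, 230.31], 'eef_rot': [[-0.001, 0.437, -0.9], [0.002, -0.9, -0.437], [-1.0, -0.002, 0.0]], 'force': [-0.886, 0.014, -0.017], 'moment': [-0.058, 0.012, 0.01], 'gripper_width': 0.995}
top {'vertical_fov': 47.071, 'cx': 315.258, 'cy': 199.137, 'position': [459.605, -17.398, 1670.92], 'orientation': [[0.012, -0.997, 0.081], [-1.0, -0.012, -0.003], [0.004, -0.081, -0.997]]}
side {'vertical_fov': 50.366, 'cx': 323.075, 'cy': 202.043, 'position': [261.943, -1095.964, 763.282], 'orientation': [[0.961, -0.122, 0.248], [-0.276, -0.494, 0.824], [0.022, -0.861, -0.508]]}
wrist {'vertical_fov': 68.223, 'cx': 315.625, 'cy': 200.532, 'mount': [[-0.0, -0.311, 0.951, -143.245], [1.0, 0.0, 0.0, 1.059], [-0.0, 0.951, 0.311, -80.486], [0.0, 0.0, 0.0, 1.0]]}
```

View pics/top0.png

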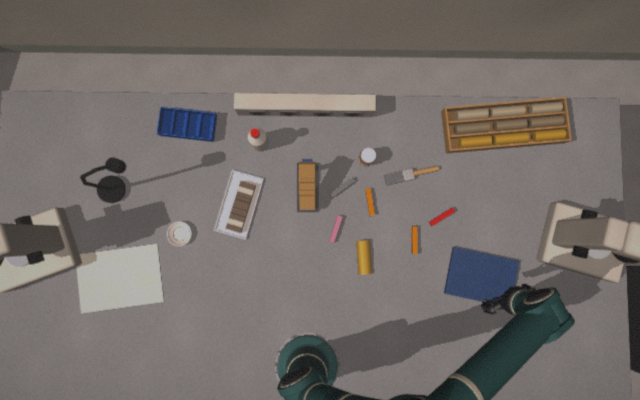

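View pics/side0.png

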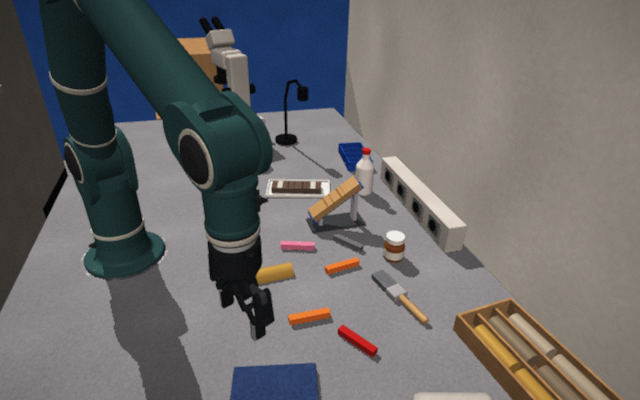

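View pics/wrist0.png

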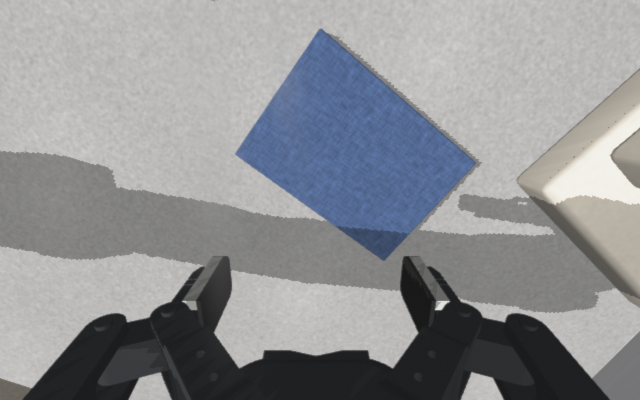

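Top view: the orange sticks are at (370,201) and (415,240). The look-alikes are pink (337,228), grey (345,186) and red (443,216). The tray with the dark slab is at (240,205) and the sandy slab on its rack at (308,187). Next I measure them and enlarge a crop to confirm.

```bash
cat > h.py <<'E'
from rig import env, read_camera
import cv2, numpy as np
def ray(c,uv):
    f=c["pixels"].shape[0]/2/np.tan(np.radians(c["vertical_fov"])/2)
    uv=np.atleast_2d(uv).astype(float)
    d=np.c_[(uv[:,0]-c["cx"])/f,(uv[:,1]-c["cy"])/f,np.ones(len(uv))]
    return d
def pose(c,s=None):
    if "mount" in c:
        M=np.array(c["mount"]);R=np.array(s["eef_rot"]);return R@M[:3,3]+np.array(s["tool_pos"]),R@M[:3,:3]
    return np.array(c["position"]),np.array(c["orientation"])
def onplane(c,uv,z,s=None):
    p,R=pose(c,s);d=ray(c,uv)@R.T
    return p+d*((z-p[2])/d[:,2])[:,None]
def deproj(c,uv,s=None):
    p,R=pose(c,s);uv=np.atleast_2d(uv);d=ray(c,uv)
    z=c["range_z"][uv[:,1].astype(int),uv[:,0].astype(int)]
    return (d*z[:,None])@R.T+p
def blobs(mask,amin):
    cs,_=cv2.findContours(mask.astype(np.uint8),cv2.RETR_EXTERNAL,cv2.CHAIN_APPROX_NONE)
    return [k for k in cs if cv2.contourArea(k)>=amin]
def rect(pts):
    (x,y),(w,h),a=cv2.minAreaRect(pts[:,:2].astype(np.float32))
    if w<h: w,h,a=h,w,a+90
    return np.round([x,y,w,h,(a+90)%180-90],1)
E
python3 - <<'E'
from h import *
c=read_camera("top");im=c["pixels"];hsv=cv2.cvtColor(im,cv2.COLOR_RGB2HSV)
cv2.imwrite("pics/crop1.png",cv2.resize(im[140:280,200:470,::-1],None,fx=2.9,fy=2.9,interpolation=cv2.INTER_CUBIC))
m=cv2.inRange(hsv,(8,180,150),(20,255,255))
for k in blobs(m,40):
    print("orange",k[:,0].mean(0),cv2.contourArea(k),rect(onplane(c,k[:,0],18)),deproj(c,k[:,0].mean(0)[None])[0].round(1), rect(deproj(c,np.argwhere(cv2.drawContours(np.zeros_like(m),[k],-1,1,-1))[:,::-1])))
# depth view
P=deproj(c,np.stack(np.meshgrid(np.arange(640),np.arange(400)),-1).reshape(-1,2)).reshape(400,640,3)
np.save("P.npy",P)
for (u,v) in [(240,205),(250,190),(235,222),(308,170),(308,187),(308,205),(308,212),(222,205),(335,189)]:
    print(u,v,P[v,u].round(0),im[v,u],hsv[v,u])
E
```

```text
orange [414.15789474 239.28070175] 92.5 [ 4.526e+02 -3.786e+02  8.960e+01  1.440e+01 -3.000e-01] [ 453.3 -378.3   21.8] [ 4.526e+02 -3.787e+02  8.950e+01  1.560e+01  3.000e-01]
orange [369.625 201.5  ] 86.0 [ 587.6 -219.1   93.1   16.     8.9] [ 587.8 -219.6   12.6] [ 587.3 -218.8   92.7   16.2    8.2]
orange [513.52475248 137.28712871] 94.5 [ 828.  -738.   115.4   21.3  -84.2] [ 822.6 -731.7   47.9] [ 821.3 -724.2  111.8   21.5  -84.1]
orange [550.39506173 134.07407407] 78.5 [ 842.3 -881.7  106.4   20.2  -83.5] [ 835.5 -863.6   50.3] [ 667.9 -459.2  975.9   44.5  -67.4]
240 205 [568. 247.  26.] [108  89  75] [ 13  78 108]
250 190 [623. 213.  27.] [177 165 150] [ 17  39 177]
235 222 [508. 265.  18.] [183 174 159] [ 19  33 183]
308 170 [682.   4. 139.] [157 115  72] [ 15 138 157]
308 187 [628.   3. 100.] [159 117  74] [ 15 136 159]
308 205 [569.   3.  56.] [157 116  73] [ 15 136 157]
308 212 [548.   3.  -1.] [113 107 105] [  8  18 113]
222 205 [569. 314.  14.] [152 146 146] [  0  10 152]
335 189 [633. -94.   1.] [103  98  96] [  9  17 103]
```

View pics/crop1.png

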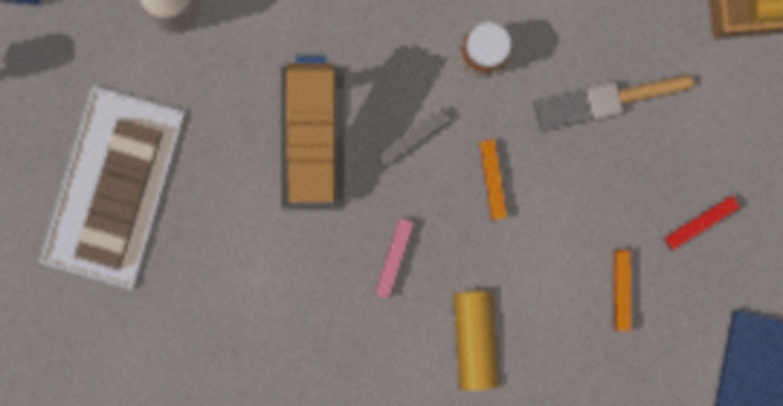

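The crop confirms the two orange sticks at crop (494,180) and (623,290). Pink, grey and red are clearly different. Now the slabs.

```bash
python3 - <<'E'
from h import *
c=read_camera("top");im=c["pixels"];hsv=cv2.cvtColor(im,cv2.COLOR_RGB2HSV)
box=np.zeros((400,640),np.uint8);box[165:245,210:270]=1
H,S,V=cv2.split(hsv)
brown=((S>60)&(V<150)).astype(np.uint8)*box
band=((S>25)&(S<60)&(V>150)).astype(np.uint8)*box
allm=cv2.morphologyEx(brown|band,cv2.MORPH_CLOSE,np.ones((3,3)))
for n,m in [("brown",brown),("band",band),("all",allm)]:
    for k in blobs(m,15): print(n,k[:,0].mean(0).round(1),cv2.contourArea(k),rect(onplane(c,k[:,0],26)))
k=np.concatenate(blobs(brown,20));print("hull",rect(onplane(c,k[:,0],26)))
# top slab
box[:]=0;box[150:220,290:325]=1
sl=(((S>100)&(H>8)&(H<22)).astype(np.uint8))*box
for k in blobs(sl,100):
    mk=cv2.erode(cv2.drawContours(np.zeros_like(box),[k],-1,1,-1),np.ones((3,3)))
    P=deproj(c,np.argwhere(mk)[:,::-1])
    ctr=np.median(P,0);A=P-ctr
    # plane fit
    X=np.c_[A[:,:2],np.ones(len(A))];co=np.linalg.lstsq(X,A[:,2],rcond=None)[0]
    n=np.array([-co[0],-co[1],1]);n/=np.linalg.norm(n)
    print("slab plane n",n.round(3),"tilt",np.arccos(n[2]),"ctr",ctr.round(1))
    p0,R=pose(c);d=ray(c,k[:,0])@R.T
    q0=ctr+np.array([0,0,co[2]]);Q=p0+d*((n@(q0-p0))/(d@n))[:,None]
    yaw=np.arctan2(n[1],n[0])
    r=rect(Q);print("rect xy",r)
    box4=cv2.boxPoints(cv2.minAreaRect(k));d=ray(c,box4)@R.T;print((p0+d*((n@(q0-p0))/(d@n))[:,None]).round(1))
E
python3 - <<'E'
import cv2
im=cv2.imread("pics/side0.png");cv2.imwrite("pics/s1.png",cv2.resize(im[160:260,255:415],None,fx=5,fy=5,interpolation=cv2.INTER_CUBIC))
E
```

```text
brown [233.9 227.5] 42.0 [487.9 267.7  51.2  14.2  74.8]
brown [240.5 206.5] 355.0 [563.7 245.4  97.4  51.8 -16.2]
brown [247.2 185.3] 48.5 [640.1 223.6  51.5  15.9  74. ]
band [234.8 222.3] 54.5 [506.1 263.5  51.2  18.   72.3]
band [244.8 190.3] 55.5 [621.5 230.6  51.5  18.2  72.3]
band [251.4 206.1] 87.0 [561.4 207.8 178.9  19.2 -12.1]
all [243.1 205.8] 898.5 [567.  236.7 183.2  70.4 -15.4]
hull [564.3 245.3 173.6  52.  -16.1]
slab plane n [-0.151  0.544  0.826] tilt 0.5995726558247737 ctr [631.4   7.  104.3]
rect xy [632.9  10.3 161.8  55.1   0.7]
[[714.2  38.8 104.1]
 [709.1 -16.4 139.5]
 [552.2 -18.3 112.1]
 [553.7  37.3  75.7]]
```

View pics/s1.png

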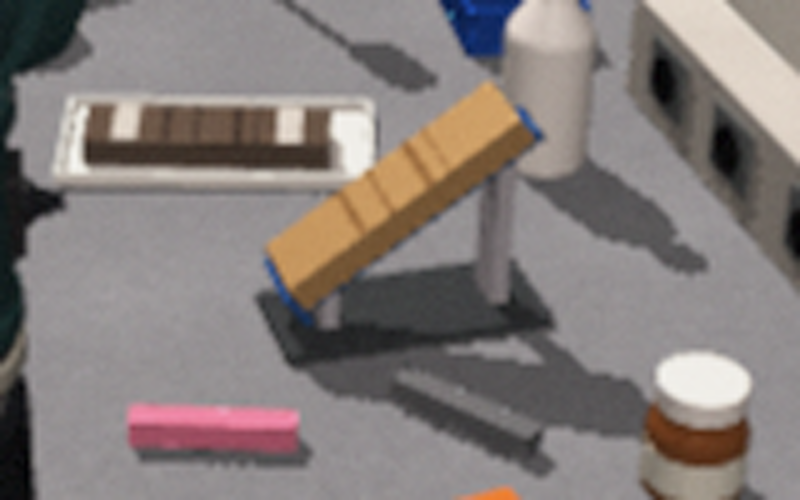

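Dark slab: centre about (564,246), yaw about -16°, bands near (506,263) and (621,230), which are 120 mm apart as they should be. The sandy slab's fit was upset by edge pixels, so I'll measure it again from the wrist camera. Next is a helper that works out the tool-frame move, then stick A.

```bash
cat > d.py <<'E'
# usage: d.py x y z [yaw_of_tool_y_deg] [tilt]  -> remaining shift (tool axes, now) and turn
import sys
from h import *
from scipy.spatial.transform import Rotation as Ro
a=list(map(float,sys.argv[1:]));s=env.read_state();R=np.array(s["eef_rot"])
print("t",round(s["t"],2),"tcp",np.round(s["tool_pos"],1),"yaw_y",np.degrees(np.arctan2(R[1,1],R[0,1])).round(2),"x",R[:,0].round(3),"w",round(s["gripper_width"],3),"F",np.round(s["force"],1),"q",np.round(s["q"],2))
if len(a)>=3: print("shift",(R.T@(np.array(a[:3])-s["tool_pos"])).round(1))
if len(a)>=4:
    th=np.radians(a[3]);T=np.c_[[0,0,-1],[np.cos(th),np.sin(th),0],[np.sin(th),-np.cos(th),0]]
    if len(a)>4: T=T@Ro.from_euler("y",a[4]).as_matrix()
    print("turn",Ro.from_matrix(R.T@T).as_rotvec().round(3),"shift if turned first",(T.T@(np.array(a[:3])-s["tool_pos"])).round(1))
E
python3 d.py 453 -379 60 -90
```

```text
t 0.25 tcp [ 283.6 -584.6  230.8] yaw_y -64.12 x [-0.     0.001 -1.   ] w 0.998 F [ 1.  -0.4  0.6] q [ 1.08  0.47 -0.01  1.6   0.01  1.07 -0.06]
shift [ 170.9 -110.9 -242.1]
turn [0.452 0.    0.001] shift if turned first [ 170.8 -205.6 -169.4]
```

```bash
python3 -m pendant '[{"fingers":100,"travel":[0,0,0],"rotation":[0.115,0,0]},{"fingers":100,"travel":[0,0,0],"rotation":[0.115,0,0]},{"fingers":100,"travel":[0,0,0],"rotation":[0.115,0,0]},{"fingers":100,"travel":[0,0,0],"rotation":[0.115,0,0]},{"fingers":100,"travel":[0,-30,-25],"rotation":[0,0,0]},{"fingers":100,"travel":[0,-30,-25],"rotation":[0,0,0]},{"fingers":100,"travel":[0,-30,-25],"rotation":[0,0,0]},{"fingers":100,"travel":[0,-30,-25],"rotation":[0,0,0]},{"fingers":100,"travel":[10,-30,-25],"rotation":[0,0,0]},{"fingers":100,"travel":[10,-30,-25],"rotation":[0,0,0]}]' 40; python3 d.py 453 -379 60 -90
```

```text
t: 1.08
tool_pos: [435.4, -414.8, 210.0]
eef_rot: [[-0.003, -0.055, -0.998], [-0.006, -0.998, 0.055], [-1.0, 0.007, 0.003]]
force: [0.5, -0.5, -0.4]
gripper_width: 1.0
t 1.08 tcp [ 435.4 -414.8  210. ] yaw_y -93.17 x [-0.003 -0.006 -1.   ] w 1.0 F [ 0.5 -0.5 -0.4] q [ 0.68  0.41  0.03  1.75 -0.    0.98 -0.92]
shift [149.7 -37.7 -16. ]
turn [-0.055  0.003 -0.006] shift if turned first [150.  -35.8 -17.6]
```

```bash
python3 -m pendant '[{"fingers":100,"travel":[0,-18,-8],"rotation":[-0.055,0,0]},{"fingers":100,"travel":[0,-18,-9],"rotation":[0,0,0]},{"fingers":100,"travel":[0,0,0],"rotation":[0,0,0]}]'
cat > w.py <<'E'
import sys
from h import *
s=env.read_state();c=read_camera("wrist");im=c["pixels"];cv2.imwrite(f"pics/{sys.argv[1]}.png",im[:,:,::-1])
hsv=cv2.cvtColor(im,cv2.COLOR_RGB2HSV);m=cv2.inRange(hsv,(8,190,120),(20,255,255))
for k in blobs(m,300):
    q=k[:,0];print("px",q.mean(0).round(0),"rect@z",rect(onplane(c,q,float(sys.argv[2]),s)))
E
python3 w.py w1 18; python3 d.py 453 -379 60 -90
```

```text
t: 1.33
tool_pos: [460.9, -366.6, 207.4]
eef_rot: [[-0.003, 0.02, -1.0], [0.0, -1.0, -0.02], [-1.0, -0.0, 0.003]]
force: [0.4, 1.2, 0.7]
gripper_width: 0.998
t 1.38 tcp [ 459.5 -369.   207.6] yaw_y -88.96 x [-0.004 -0.001 -1.   ] w 1.002 F [-0.7  0.1  1.1] q [ 0.62  0.39 -0.01  1.78  0.01  0.97 -0.94]
shift [147.6   9.6   6.2]
turn [ 0.018  0.004 -0.001] shift if turned first [147.6  10.    6.5]
```

View pics/w1.png

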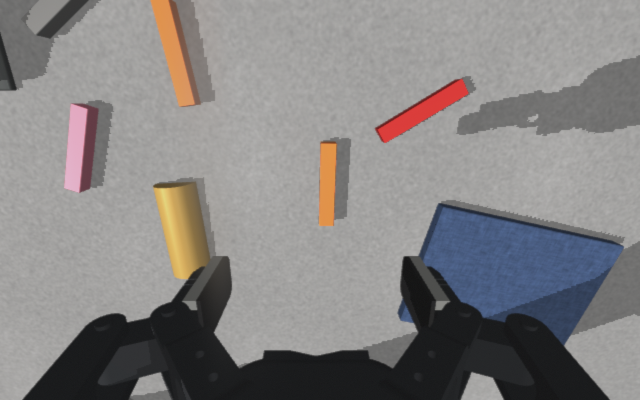

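The target orange stick is at wrist px (328,183). The second one is at (180,55), with half core, pink and red apart from them. I'll loosen the mask.

```bash
sed -i 's/(8,190,120),(20,255,255)/(8,140,150),(16,255,255)/' w.py; python3 w.py w2 18; python3 d.py 453 -379 60 -90
```

```text
px [325. 182.] rect@z [ 4.504e+02 -3.808e+02  9.890e+01  1.730e+01  3.000e-01]
px [170.  51.] rect@z [ 585.6 -220.2   97.5   17.2    9.1]
t 1.43 tcp [ 458.2 -371.4  207.8] yaw_y -89.17 x [-0.004 -0.003 -1.   ] w 1.003 F [-0.8 -1.2  0.2] q [ 0.63  0.39 -0.01  1.78  0.01  0.97 -0.94]
shift [147.8   7.1   4.7]
turn [ 0.015  0.004 -0.003] shift if turned first [147.8   7.6   5.2]
```

```bash
python3 -m pendant '[{"fingers":100,"travel":[30,5,4],"rotation":[0.015,0,0]},{"fingers":100,"travel":[30,4,3],"rotation":[0,0,0]},{"fingers":100,"travel":[30,0,0],"rotation":[0,0,0]},{"fingers":100,"travel":[30,0,0],"rotation":[0,0,0]},{"fingers":100,"travel":[12,0,0],"rotation":[0,0,0]},{"fingers":100,"travel":[0,0,0],"rotation":[0,0,0]}]'; python3 d.py 451 -380 4 -90
```

```text
t: 1.93
tool_pos: [445.8, -395.5, 75.5]
eef_rot: [[0.0, -0.014, -1.0], [-0.016, -1.0, 0.014], [-1.0, 0.016, -0.001]]
force: [-0.6, 0.4, 0.2]
gripper_width: 1.0
t 1.93 tcp [ 445.8 -395.5   75.5] yaw_y -90.79 x [ 0.    -0.016 -1.   ] w 1.0 F [-0.6  0.4  0.2] q [ 0.66  0.57  0.01  1.85  0.01  0.71 -0.93]
shift [ 71.2 -16.7  -4.9]
turn [-0.014 -0.001 -0.016] shift if turned first [ 71.5 -15.5  -5.2]
```

```bash
python3 -m pendant '[{"fingers":100,"travel":[20,-8,-3],"rotation":[-0.015,0,-0.015]},{"fingers":100,"travel":[10,-4,-2],"rotation":[0,0,0]},{"fingers":100,"travel":[0,0,0],"rotation":[0,0,0]},{"fingers":100,"travel":[0,0,0],"rotation":[0,0,0]}]'; python3 d.py 451 -380 4 -90
```

```text
t: 2.27
tool_pos: [447.9, -390.5, 46.4]
eef_rot: [[0.0, -0.007, -1.0], [-0.005, -1.0, 0.007], [-1.0, 0.005, -0.0]]
force: [0.6, 0.2, 0.2]
gripper_width: 1.007
t 2.27 tcp [ 447.9 -390.5   46.4] yaw_y -90.39 x [ 0.    -0.005 -1.   ] w 1.007 F [0.6 0.2 0.2] q [ 0.66  0.62  0.    1.86  0.01  0.66 -0.92]
shift [ 42.3 -10.7  -3. ]
turn [-0.007 -0.    -0.005] shift if turned first [ 42.4 -10.5  -3.1]
```

```bash
python3 -m pendant '[{"fingers":100,"travel":[15,-10,-3],"rotation":[0,0,-0.005]},{"fingers":100,"travel":[12,-2,0],"rotation":[0,0,0]},{"fingers":100,"travel":[0,0,0],"rotation":[0,0,0]},{"fingers":100,"travel":[0,0,0],"rotation":[0,0,0]}]'; python3 d.py 451 -380 4 -90
```

```text
t: 2.6
tool_pos: [452.7, -383.0, 23.6]
eef_rot: [[0.006, -0.01, -1.0], [-0.008, -1.0, 0.009], [-1.0, 0.008, -0.006]]
force: [0.6, -0.3, 0.3]
gripper_width: 1.002
t 2.6 tcp [ 452.7 -383.    23.6] yaw_y -90.54 x [ 0.006 -0.008 -1.   ] w 1.002 F [ 0.6 -0.3  0.3] q [ 0.64  0.65  0.    1.87  0.    0.61 -0.94]
shift [19.5 -3.2  1.9]
turn [-0.009 -0.006 -0.008] shift if turned first [19.6 -3.   1.7]
```

```bash
python3 -m pendant '[{"fingers":100,"travel":[13,-2,1],"rotation":[0,-0.005,-0.008]},{"fingers":100,"travel":[7,-1,0],"rotation":[0,0,0]},{"fingers":100,"travel":[0,0,0],"rotation":[0,0,0]},{"fingers":100,"travel":[0,0,0],"rotation":[0,0,0]}]'; python3 d.py 451 -380 4 -90
```

```text
t: 2.93
tool_pos: [452.5, -382.1, 3.8]
eef_rot: [[0.003, -0.01, -1.0], [-0.002, -1.0, 0.01], [-1.0, 0.002, -0.003]]
force: [0.8, 0.2, -0.3]
gripper_width: 1.001
t 2.93 tcp [ 452.5 -382.1    3.8] yaw_y -90.6 x [ 0.003 -0.002 -1.   ] w 1.001 F [ 0.8  0.2 -0.3] q [ 0.65  0.68 -0.    1.87  0.    0.58 -0.94]
shift [-0.2 -2.1  1.5]
turn [-0.01  -0.003 -0.002] shift if turned first [-0.2 -2.1  1.5]
```

```bash
python3 -m pendant '[{"fingers":50,"travel":[0,-2,1],"rotation":[0,0,0]},{"fingers":0,"travel":[0,0,0],"rotation":[0,0,0]},{"fingers":0,"travel":[0,0,0],"rotation":[0,0,0]},{"fingers":0,"travel":[0,0,0],"rotation":[0,0,0]},{"fingers":0,"travel":[0,0,0],"rotation":[0,0,0]},{"fingers":0,"travel":[0,0,0],"rotation":[0,0,0]},{"fingers":0,"travel":[0,0,0],"rotation":[0,0,0]},{"fingers":0,"travel":[0,0,0],"rotation":[0,0,0]}]' 40; python3 d.py 451 -380 4 -90
```

```text
t: 3.6
tool_pos: [451.9, -380.7, 5.0]
eef_rot: [[0.004, -0.011, -1.0], [-0.003, -1.0, 0.011], [-1.0, 0.003, -0.004]]
force: [0.6, 0.1, -0.4]
gripper_width: 0.199
t 3.6 tcp [ 451.9 -380.7    5. ] yaw_y -90.6 x [ 0.004 -0.003 -1.   ] w 0.199 F [ 0.6  0.1 -0.4] q [ 0.64  0.68 -0.    1.88  0.    0.58 -0.94]
shift [ 1.  -0.6  1. ]
turn [-0.011 -0.004 -0.003] shift if turned first [ 1.  -0.7  0.9]
```

```bash
python3 -m pendant '[{"fingers":0,"travel":[-10,0,0],"rotation":[0,0,0]},{"fingers":0,"travel":[-20,0,0],"rotation":[0,0,0]},{"fingers":0,"travel":[-25,0,0],"rotation":[-0.06,0,0]},{"fingers":0,"travel":[-25,0,0],"rotation":[-0.11,0,0]},{"fingers":0,"travel":[-25,0,0],"rotation":[-0.11,0,0]},{"fingers":0,"travel":[-25,0,0],"rotation":[-0.11,0,0]},{"fingers":0,"travel":[-25,0,0],"rotation":[-0.11,0,0]},{"fingers":0,"travel":[-20,0,0],"rotation":[-0.11,0,0]},{"fingers":0,"travel":[-10,0,0],"rotation":[-0.11,0,0]},{"fingers":0,"travel":[0,0,0],"rotation":[-0.11,0,0]}]'; python3 d.py 506 263 190 -16
```

```text
t: 4.43
tool_pos: [449.5, -379.0, 203.3]
eef_rot: [[0.0, 0.756, -0.655], [-0.005, -0.655, -0.756], [-1.0, 0.003, 0.004]]
force: [0.3, 0.3, -1.4]
gripper_width: 0.201
t 4.43 tcp [ 449.5 -379.   203.3] yaw_y -40.9 x [ 0.    -0.005 -1.   ] w 0.201 F [ 0.3  0.3 -1.4] q [ 0.81  0.41 -0.22  1.78  0.11  0.97 -0.16]
shift [   9.9 -377.6 -522.3]
turn [-0.435  0.005 -0.003] shift if turned first [  13.3 -122.6 -632.7]
```

```bash
python3 -m pendant '[{"fingers":0,"travel":[0,0,0],"rotation":[-0.11,0,0]},{"fingers":0,"travel":[0,0,0],"rotation":[-0.11,0,0]},{"fingers":0,"travel":[0,0,0],"rotation":[-0.11,0,0]},{"fingers":0,"travel":[0,0,-10],"rotation":[-0.05,0,0]},{"fingers":0,"travel":[0,-5,-25],"rotation":[0,0,0]},{"fingers":0,"travel":[0,-7,-36],"rotation":[0,0,0]},{"fingers":0,"travel":[0,-7,-36],"rotation":[0,0,0]},{"fingers":0,"travel":[0,-7,-36],"rotation":[0,0,0]},{"fingers":0,"travel":[0,-7,-36],"rotation":[0,0,0]},{"fingers":0,"travel":[0,-7,-36],"rotation":[0,0,0]}]'; python3 d.py 506 263 190 -16
```

```text
t: 5.27
tool_pos: [475.4, -167.4, 209.3]
eef_rot: [[0.005, 0.946, -0.325], [-0.02, -0.325, -0.946], [-1.0, 0.011, 0.017]]
force: [1.5, 1.0, -1.0]
gripper_width: 0.198
t 5.27 tcp [ 475.4 -167.4  209.3] yaw_y -18.94 x [ 0.005 -0.02  -1.   ] w 0.198 F [ 1.5  1.  -1. ] q [ 0.6   0.28 -0.4   1.96  0.16  0.92 -0.21]
shift [  11.  -111.  -417.3]
turn [-0.051  0.017 -0.011] shift if turned first [  19.3  -89.2 -422.2]
```

```bash
python3 -m pendant '[{"fingers":0,"travel":[1,-9,-36],"rotation":[-0.05,0.015,-0.01]},{"fingers":0,"travel":[1,-8,-36],"rotation":[0,0,0]},{"fingers":0,"travel":[1,-8,-36],"rotation":[0,0,0]},{"fingers":0,"travel":[1,-8,-36],"rotation":[0,0,0]},{"fingers":0,"travel":[1,-8,-36],"rotation":[0,0,0]},{"fingers":0,"travel":[1,-8,-36],"rotation":[0,0,0]},{"fingers":0,"travel":[1,-8,-36],"rotation":[0,0,0]},{"fingers":0,"travel":[1,-8,-30],"rotation":[0,0,0]},{"fingers":0,"travel":[0,-5,-20],"rotation":[0,0,0]},{"fingers":0,"travel":[0,0,-5],"rotation":[0,0,0]}]'; python3 d.py 506 263 190 -16
```

```text
t: 6.1
tool_pos: [491.3, 168.1, 207.0]
eef_rot: [[0.009, 0.963, -0.268], [-0.006, -0.268, -0.963], [-1.0, 0.011, 0.003]]
force: [1.0, 0.4, 0.3]
gripper_width: 0.197
t 6.1 tcp [491.3 168.1 207. ] yaw_y -15.54 x [ 0.009 -0.006 -1.   ] w 0.197 F [1.  0.4 0.3] q [ 0.07  0.34 -0.56  1.92  0.23  0.94 -0.88]
shift [ 16.6 -11.4 -95.4]
turn [ 0.008  0.003 -0.011] shift if turned first [ 17.  -12.  -95.2]
```

```bash
python3 w.py w3 26
```

```text
px [316. 261.] rect@z [461.4  49.6 257.8  44.2  74.9]
```

View pics/w3.png

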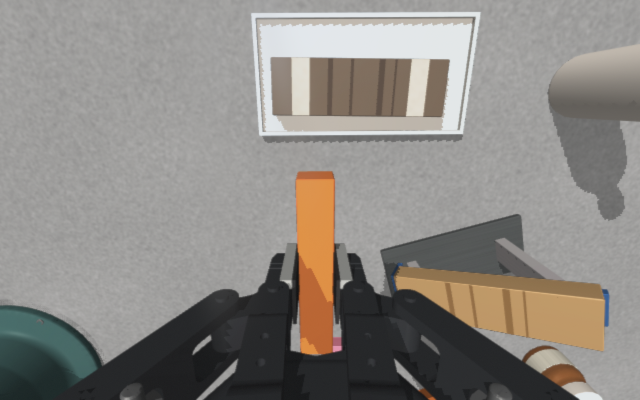

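The wrist view shows the dark slab with bands at (300,86) and (419,88), and the rack at the lower right. I'll measure from this view.

```bash
cat > slab.py <<'E'
from h import *
s=env.read_state();c=read_camera("wrist");im=c["pixels"];hsv=cv2.cvtColor(im,cv2.COLOR_RGB2HSV)
H,S,V=cv2.split(hsv)
br=((S>45)&(V<140)&(H<20)).astype(np.uint8);br[135:]=0;br[:30]=0;br[:,:255]=0;br[:,475:]=0
ks=blobs(br,100);q=np.concatenate(ks)[:,0]
for k in ks: print("brown",k[:,0].mean(0).round(0),cv2.contourArea(k),rect(onplane(c,k[:,0],26,s)))
print("all",rect(onplane(c,q,26,s)),deproj(c,q[::40],s)[:,2].round(0))
bd=((S>20)&(V>190)&(H<30)&(H>5)).astype(np.uint8);bd[135:]=0;bd[:30]=0;bd[:,:275]=0;bd[:,445:]=0
for k in blobs(bd,200): print("band",k[:,0].mean(0).round(0),cv2.contourArea(k),rect(onplane(c,k[:,0],26,s)))
E
python3 slab.py; python3 d.py
```

```text
brown [279. 106.] 164.5 [481.3 252.4  17.9  17.8 -15.5]
brown [435.  87.] 949.5 [639.1 224.2  54.1  19.   73.9]
brown [358.  86.] 5418.5 [563.  246.6 100.2  54.7 -15.9]
all [562.9 246.5 177.7  54.6 -16.2] [24. 27. 27. 27. 27. 28. 27. 27. 26. 27. 27. 27. 26.]
band [335. 123.] 753.0 [532.8 217.7  79.1  13.4 -15.5]
t 6.2 tcp [491.9 165.2 206.7] yaw_y -15.67 x [ 0.009 -0.007 -1.   ] w 0.202 F [ 0.1 -0.9 -0.1] q [ 0.08  0.34 -0.56  1.92  0.23  0.94 -0.87]
```

```bash
python3 -m pendant '[{"fingers":0,"travel":[0,-3,-20],"rotation":[0,0,-0.01]},{"fingers":0,"travel":[0,-4,-26],"rotation":[0,0,0]},{"fingers":0,"travel":[0,-3,-24],"rotation":[0,0,0]},{"fingers":0,"travel":[10,-1,-12],"rotation":[0,0,0]},{"fingers":0,"travel":[15,0,-5],"rotation":[0,0,0]},{"fingers":0,"travel":[15,0,0],"rotation":[0,0,0]},{"fingers":0,"travel":[0,0,0],"rotation":[0,0,0]}]'; python3 d.py 506 263 31 -16
```

```text
t: 6.78
tool_pos: [510.1, 236.9, 164.4]
eef_rot: [[0.001, 0.957, -0.291], [-0.017, -0.291, -0.957], [-1.0, 0.006, 0.016]]
force: [-1.1, -0.3, -1.0]
gripper_width: 0.196
t 6.78 tcp [510.1 236.9 164.4] yaw_y -16.9 x [ 0.001 -0.017 -1.   ] w 0.196 F [-1.1 -0.3 -1. ] q [-0.08  0.47 -0.53  1.85  0.31  0.92 -1.06]
shift [132.9 -12.4 -25.9]
turn [-0.016  0.016 -0.006] shift if turned first [133.4 -11.2 -24. ]
```

```bash
python3 -m pendant '[{"fingers":0,"travel":[15,-5,-13],"rotation":[-0.01,0.015,0]},{"fingers":0,"travel":[20,-5,-11],"rotation":[0,0,0]},{"fingers":0,"travel":[20,-1,0],"rotation":[0,0,0]},{"fingers":0,"travel":[15,0,0],"rotation":[0,0,0]},{"fingers":0,"travel":[5,0,0],"rotation":[0,0,0]},{"fingers":0,"travel":[0,0,0],"rotation":[0,0,0]}]'; python3 d.py 506 263 31 -16
```

```text
t: 7.28
tool_pos: [510.4, 249.6, 86.1]
eef_rot: [[0.006, 0.955, -0.295], [-0.011, -0.295, -0.955], [-1.0, 0.009, 0.009]]
force: [0.1, -0.4, -0.6]
gripper_width: 0.197
t 7.28 tcp [510.4 249.6  86.1] yaw_y -17.17 x [ 0.006 -0.011 -1.   ] w 0.197 F [ 0.1 -0.4 -0.6] q [-0.15  0.58 -0.48  1.88  0.39  0.77 -1.15]
shift [ 54.9  -8.7 -12. ]
turn [-0.02   0.009 -0.009] shift if turned first [ 55.1  -7.9 -11.6]
```

```bash
python3 -m pendant '[{"fingers":0,"travel":[12,-6,-9],"rotation":[-0.02,0.008,-0.008]},{"fingers":0,"travel":[15,-3,-5],"rotation":[0,0,0]},{"fingers":0,"travel":[8,-1,-1],"rotation":[0,0,0]},{"fingers":0,"travel":[0,0,0],"rotation":[0,0,0]},{"fingers":0,"travel":[0,0,0],"rotation":[0,0,0]}]'; python3 d.py 506 263 31 -16
```

```text
t: 7.7
tool_pos: [507.1, 266.2, 49.7]
eef_rot: [[0.003, 0.961, -0.278], [-0.0, -0.278, -0.961], [-1.0, 0.003, -0.001]]
force: [-0.0, -0.7, -0.7]
gripper_width: 0.203
t 7.7 tcp [507.1 266.2  49.7] yaw_y -16.14 x [ 0.003 -0.    -1.   ] w 0.203 F [-0.  -0.7 -0.7] q [-0.19  0.64 -0.46  1.89  0.43  0.71 -1.18]
shift [18.7 -0.2  3.4]
turn [-0.002 -0.001 -0.003] shift if turned first [18.7 -0.2  3.4]
```

```bash
python3 -m pendant '[{"fingers":0,"travel":[8,0,2],"rotation":[0,0,0]},{"fingers":0,"travel":[6,0,1],"rotation":[0,0,0]},{"fingers":0,"travel":[2,0,0],"rotation":[0,0,0]},{"fingers":0,"travel":[0,0,0],"rotation":[0,0,0]},{"fingers":0,"travel":[0,0,0],"rotation":[0,0,0]}]'; python3 d.py 506 263 31 -16
```

```text
t: 8.12
tool_pos: [506.8, 263.3, 32.8]
eef_rot: [[0.005, 0.961, -0.278], [-0.0, -0.278, -0.961], [-1.0, 0.004, -0.001]]
force: [0.4, 0.2, -0.7]
gripper_width: 0.199
t 8.12 tcp [506.8 263.3  32.8] yaw_y -16.12 x [ 0.005 -0.    -1.   ] w 0.199 F [ 0.4  0.2 -0.7] q [-0.2   0.67 -0.45  1.9   0.45  0.67 -1.19]
shift [ 1.8 -0.7  0.5]
turn [-0.002 -0.001 -0.004] shift if turned first [ 1.8 -0.7  0.5]
```

```bash
python3 -m pendant '[{"fingers":0,"travel":[1.5,0,0],"rotation":[0,0,0]},{"fingers":0,"travel":[1,0,0],"rotation":[0,0,0]},{"fingers":0,"travel":[0,0,0],"rotation":[0,0,0]}]'; python3 d.py 506 263 31 -16
```

```text
t: 8.37
tool_pos: [507.3, 263.4, 30.7]
eef_rot: [[0.006, 0.961, -0.278], [0.0, -0.278, -0.961], [-1.0, 0.005, -0.002]]
force: [0.1, -0.3, -0.9]
gripper_width: 0.201
t 8.37 tcp [507.3 263.4  30.7] yaw_y -16.13 x [ 0.006  0.    -1.   ] w 0.201 F [ 0.1 -0.3 -0.9] q [-0.2   0.67 -0.44  1.9   0.45  0.67 -1.19]
shift [-0.3 -1.1  0.7]
turn [-0.002 -0.002 -0.005] shift if turned first [-0.3 -1.1  0.7]
```

```bash
python3 -m pendant '[{"fingers":0,"travel":[1,-1,0],"rotation":[0,0,0]},{"fingers":0,"travel":[0,0,0],"rotation":[0,0,0]}]'; python3 d.py 506 263 31 -16
```

```text
t: 8.53
tool_pos: [507.6, 263.5, 30.9]
eef_rot: [[0.008, 0.96, -0.278], [0.0, -0.278, -0.96], [-1.0, 0.008, -0.003]]
force: [0.0, -0.0, -0.8]
gripper_width: 0.198
t 8.53 tcp [507.6 263.5  30.9] yaw_y -16.16 x [ 0.008  0.    -1.   ] w 0.198 F [ 0.  -0.  -0.8] q [-0.2   0.67 -0.44  1.9   0.45  0.67 -1.2 ]
shift [-0.1 -1.4  1. ]
turn [-0.003 -0.003 -0.008] shift if turned first [-0.1 -1.4  0.9]
```

```bash
python3 -m pendant '[{"fingers":35,"travel":[0.5,0,0],"rotation":[0,0,0]},{"fingers":50,"travel":[0,0,0],"rotation":[0,0,0]},{"fingers":60,"travel":[0,0,0],"rotation":[0,0,0]},{"fingers":60,"travel":[0,0,0],"rotation":[0,0,0]},{"fingers":60,"travel":[-15,0,0],"rotation":[0,0,0]},{"fingers":60,"travel":[-30,0,0],"rotation":[0,0,0]},{"fingers":60,"travel":[-35,0,0],"rotation":[0,0,0]},{"fingers":80,"travel":[-35,0,0],"rotation":[0,0,0]},{"fingers":80,"travel":[-20,0,0],"rotation":[0,0,0]},{"fingers":80,"travel":[0,0,0],"rotation":[0,0,0]}]'; python3 d.py 587 -220 200 -81; python3 w.py w4 44
```

```text
t: 9.37
tool_pos: [504.2, 263.5, 168.3]
eef_rot: [[0.001, 0.961, -0.277], [-0.002, -0.277, -0.961], [-1.0, 0.002, 0.001]]
force: [0.8, 0.3, 0.7]
gripper_width: 0.802
t 9.37 tcp [504.2 263.5 168.3] yaw_y -16.06 x [ 0.001 -0.002 -1.   ] w 0.802 F [0.8 0.3 0.7] q [-0.11  0.48 -0.55  1.83  0.31  0.92 -1.08]
shift [-30.8 213.4 441.8]
turn [ 1.133  0.    -0.002] shift if turned first [-31.7 490.5  -6.2]
px [319. 190.] rect@z [508.7 261.2  99.6  17.   74.4]
```

View pics/w4.png

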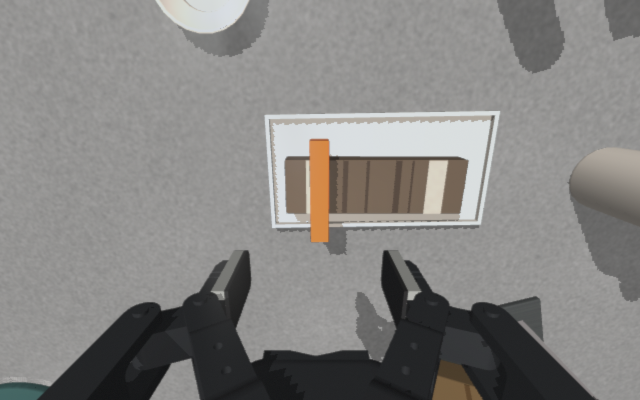

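Stick one sits at (509,261): about +3 mm along from the band centre and square. Now the second stick.

```bash
python3 -m pendant '[{"fingers":80,"travel":[-10,0,0],"rotation":[0.115,0,0]},{"fingers":80,"travel":[-10,0,0],"rotation":[0.115,0,0]},{"fingers":80,"travel":[-10,0,0],"rotation":[0.115,0,0]},{"fingers":100,"travel":[-5,0,0],"rotation":[0.115,0,0]},{"fingers":100,"travel":[0,0,0],"rotation":[0.115,0,0]},{"fingers":100,"travel":[0,0,0],"rotation":[0.115,0,0]},{"fingers":100,"travel":[0,0,0],"rotation":[0.115,0,0]},{"fingers":100,"travel":[0,0,0],"rotation":[0.115,0,0]},{"fingers":100,"travel":[0,0,0],"rotation":[0.115,0,0]},{"fingers":100,"travel":[0,0,0],"rotation":[0.1,0,0]}]';  python3 d.py 587 -220 210 -81
```

```text
t: 10.25
tool_pos: [497.5, 257.8, 188.6]
eef_rot: [[-0.02, 0.101, -0.995], [-0.013, -0.995, -0.1], [-1.0, 0.011, 0.021]]
force: [0.4, 0.3, -0.1]
gripper_width: 1.002
t 10.25 tcp [497.5 257.8 188.6] yaw_y -84.23 x [-0.02  -0.013 -1.   ] w 1.002 F [ 0.4  0.3 -0.1] q [-0.29  0.4  -0.31  1.83  0.15  0.95 -2.14]
shift [-17.  484.6 -40.7]
turn [-0.056  0.021 -0.01 ] shift if turned first [-21.4 485.9 -13.7]
```

```bash
python3 -m pendant '[{"fingers":100,"travel":[-6,10,0],"rotation":[-0.05,0.02,0]},{"fingers":100,"travel":[-6,25,-1],"rotation":[0,0,0]},{"fingers":100,"travel":[-6,38,-1],"rotation":[0,0,0]},{"fingers":100,"travel":[-4,40,-1],"rotation":[0,0,0]},{"fingers":100,"travel":[0,40,-1],"rotation":[0,0,0]},{"fingers":100,"travel":[0,40,-1],"rotation":[0,0,0]},{"fingers":100,"travel":[0,40,-1],"rotation":[0,0,0]},{"fingers":100,"travel":[0,40,-1],"rotation":[0,0,0]},{"fingers":100,"travel":[0,40,-1],"rotation":[0,0,0]},{"fingers":100,"travel":[0,40,-1],"rotation":[0,0,0]}]';  python3 d.py 587 -220 210 -81
```

```text
t: 11.08
tool_pos: [552.5, -92.8, 198.0]
eef_rot: [[-0.024, 0.171, -0.985], [-0.012, -0.985, -0.17], [-1.0, 0.008, 0.026]]
force: [1.5, 0.2, -0.2]
gripper_width: 1.001
t 11.08 tcp [552.5 -92.8 198. ] yaw_y -80.17 x [-0.024 -0.012 -1.   ] w 1.001 F [ 1.5  0.2 -0.2] q [ 0.25  0.38 -0.19  1.83  0.1   0.96 -1.38]
shift [-11.3 131.3 -11.9]
turn [ 0.014  0.026 -0.008] shift if turned first [-12.  131.1 -14.1]
```

```bash
python3 -m pendant '[{"fingers":100,"travel":[0,36,-4],"rotation":[0.014,0.02,-0.008]},{"fingers":100,"travel":[0,34,-4],"rotation":[0,0,0]},{"fingers":100,"travel":[0,24,-3],"rotation":[0,0,0]},{"fingers":100,"travel":[0,12,-2],"rotation":[0,0,0]},{"fingers":100,"travel":[0,0,0],"rotation":[0,0,0]},{"fingers":100,"travel":[0,0,0],"rotation":[0,0,0]}]';  python3 d.py 587 -220 4 -81; python3 w.py w5 18;  python3 d.py 587 -220 4 -81
```

```text
t: 11.58
tool_pos: [576.8, -212.1, 187.3]
eef_rot: [[-0.021, 0.14, -0.99], [-0.003, -0.99, -0.14], [-1.0, 0.0, 0.021]]
force: [-0.1, 0.4, -0.7]
gripper_width: 1.002
t 11.58 tcp [ 576.8 -212.1  187.3] yaw_y -81.94 x [-0.021 -0.003 -1.   ] w 1.002 F [-0.1  0.4 -0.7] q [ 0.4   0.47 -0.14  1.71  0.09  0.98 -1.2 ]
shift [183.1   9.2 -12.9]
turn [-0.016  0.021 -0.   ] shift if turned first [183.3   9.4  -8.9]
px [323. 168.] rect@z [ 586.8 -219.7   98.2   16.9    9.1]
t 11.63 tcp [ 576.6 -211.6  187.2] yaw_y -81.89 x [-0.021 -0.003 -1.   ] w 1.0 F [-0.2 -0.4  0.1] q [ 0.4   0.47 -0.14  1.71  0.09  0.98 -1.2 ]
shift [183.    9.7 -13. ]
turn [-0.015  0.022 -0.   ] shift if turned first [183.2   9.9  -8.9]
```

View pics/w5.png

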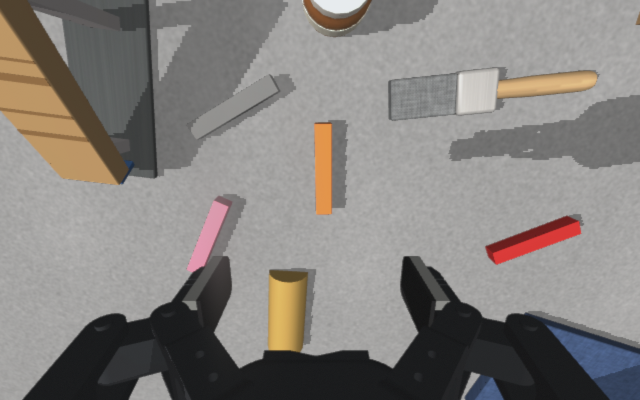

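Target orange stick at (323,168), with grey, pink, red and the brush clear of the jaws. Descending.

```bash
python3 -m pendant '[{"fingers":80,"travel":[20,8,-8],"rotation":[-0.015,0.02,0]},{"fingers":80,"travel":[30,5,-3],"rotation":[0,0,0]},{"fingers":80,"travel":[30,0,0],"rotation":[0,0,0]},{"fingers":80,"travel":[30,0,0],"rotation":[0,0,0]},{"fingers":80,"travel":[18,0,0],"rotation":[0,0,0]},{"fingers":80,"travel":[0,0,0],"rotation":[0,0,0]},{"fingers":80,"travel":[0,0,0],"rotation":[0,0,0]}]'; python3 d.py 587 -220 4 -81
```

```text
t: 12.22
tool_pos: [592.5, -203.5, 56.8]
eef_rot: [[0.003, 0.179, -0.984], [0.007, -0.984, -0.179], [-1.0, -0.006, -0.004]]
force: [0.9, -0.5, 0.2]
gripper_width: 0.795
t 12.22 tcp [ 592.5 -203.5   56.8] yaw_y -79.7 x [ 0.003  0.007 -1.   ] w 0.795 F [ 0.9 -0.5  0.2] q [ 0.38  0.65 -0.14  1.77  0.11  0.73 -1.2 ]
shift [52.6 15.6  8.6]
turn [ 0.023 -0.004  0.006] shift if turned first [52.8 15.5  8. ]
```

```bash
python3 -m pendant '[{"fingers":80,"travel":[12,10,6],"rotation":[0.02,0,0.005]},{"fingers":80,"travel":[12,7,3],"rotation":[0,0,0]},{"fingers":80,"travel":[3,1,0],"rotation":[0,0,0]},{"fingers":80,"travel":[0,0,0],"rotation":[0,0,0]},{"fingers":80,"travel":[0,0,0],"rotation":[0,0,0]}]'; python3 d.py 587 -220 4 -81
```

```text
t: 12.63
tool_pos: [589.0, -222.3, 31.7]
eef_rot: [[0.01, 0.161, -0.987], [0.0, -0.987, -0.161], [-1.0, 0.001, -0.01]]
force: [-0.3, 0.1, 0.6]
gripper_width: 0.803
t 12.63 tcp [ 589.  -222.3   31.7] yaw_y -80.75 x [ 0.01  0.   -1.  ] w 0.803 F [-0.3  0.1  0.6] q [ 0.4   0.69 -0.12  1.77  0.12  0.68 -1.19]
shift [27.7 -2.6  1.9]
turn [ 0.004 -0.01  -0.001] shift if turned first [27.7 -2.6  1.7]
```

```bash
python3 -m pendant '[{"fingers":80,"travel":[15,-2,1],"rotation":[0,-0.01,0]},{"fingers":80,"travel":[11,-1,0],"rotation":[0,0,0]},{"fingers":80,"travel":[3,0,0],"rotation":[0,0,0]},{"fingers":80,"travel":[0,0,0],"rotation":[0,0,0]},{"fingers":80,"travel":[0,0,0],"rotation":[0,0,0]}]'; python3 d.py 587 -220 4 -81
```

```text
t: 13.05
tool_pos: [588.7, -219.7, 1.1]
eef_rot: [[0.002, 0.16, -0.987], [-0.002, -0.987, -0.16], [-1.0, 0.002, -0.002]]
force: [0.6, 0.5, 0.9]
gripper_width: 0.798
t 13.05 tcp [ 588.7 -219.7    1.1] yaw_y -80.79 x [ 0.002 -0.002 -1.   ] w 0.798 F [0.6 0.5 0.9] q [ 0.39  0.73 -0.11  1.77  0.13  0.64 -1.21]
shift [-2.9 -0.   1.7]
turn [ 0.004 -0.002 -0.002] shift if turned first [-2.9 -0.   1.7]
```

```bash
python3 -m pendant '[{"fingers":70,"travel":[-4,0,1],"rotation":[0,0,0]},{"fingers":40,"travel":[0,0,0],"rotation":[0,0,0]},{"fingers":0,"travel":[0,0,0],"rotation":[0,0,0]},{"fingers":0,"travel":[0,0,0],"rotation":[0,0,0]},{"fingers":0,"travel":[0,0,0],"rotation":[0,0,0]},{"fingers":0,"travel":[0,0,0],"rotation":[0,0,0]},{"fingers":0,"travel":[0,0,0],"rotation":[0,0,0]},{"fingers":0,"travel":[0,0,0],"rotation":[0,0,0]}]'; python3 d.py 587 -220 4 -81
```

```text
t: 13.72
tool_pos: [588.7, -220.1, 7.3]
eef_rot: [[0.005, 0.16, -0.987], [-0.003, -0.987, -0.16], [-1.0, 0.003, -0.004]]
force: [-0.6, -0.3, -0.2]
gripper_width: 0.199
t 13.72 tcp [ 588.7 -220.1    7.3] yaw_y -80.78 x [ 0.005 -0.003 -1.   ] w 0.199 F [-0.6 -0.3 -0.2] q [ 0.39  0.72 -0.11  1.77  0.13  0.65 -1.21]
shift [ 3.3 -0.4  1.7]
turn [ 0.004 -0.004 -0.003] shift if turned first [ 3.3 -0.4  1.6]
```

```bash
python3 -m pendant '[{"fingers":0,"travel":[-10,0,0],"rotation":[0,0,0]},{"fingers":0,"travel":[-20,0,0],"rotation":[0,0,0]},{"fingers":0,"travel":[-30,0,0],"rotation":[-0.05,0,0]},{"fingers":0,"travel":[-30,0,0],"rotation":[-0.11,0,0]},{"fingers":0,"travel":[-30,0,0],"rotation":[-0.11,0,0]},{"fingers":0,"travel":[-30,0,0],"rotation":[-0.11,0,0]},{"fingers":0,"travel":[-30,0,0],"rotation":[-0.11,0,0]},{"fingers":0,"travel":[-25,0,0],"rotation":[-0.11,0,0]},{"fingers":0,"travel":[-10,0,0],"rotation":[-0.11,0,0]},{"fingers":0,"travel":[0,0,0],"rotation":[-0.11,0,0]}]';python3 -m pendant '[{"fingers":0,"travel":[0,0,0],"rotation":[-0.11,0,0]},{"fingers":0,"travel":[0,0,0],"rotation":[-0.11,0,0]},{"fingers":0,"travel":[0,0,0],"rotation":[-0.05,0,0]},{"fingers":0,"travel":[0,0,0],"rotation":[0,0,0]}]'; python3 d.py 621 230 240 -16
```

```text
t: 14.55
tool_pos: [585.9, -218.7, 236.7]
eef_rot: [[0.0, 0.851, -0.525], [-0.005, -0.525, -0.851], [-1.0, 0.003, 0.004]]
force: [1.0, -0.5, -1.0]
gripper_width: 0.197
t: 14.88
tool_pos: [586.2, -219.4, 243.1]
eef_rot: [[0.007, 0.965, -0.262], [-0.009, -0.262, -0.965], [-1.0, 0.009, 0.007]]
force: [0.1, 0.2, -0.2]
gripper_width: 0.198
t 14.88 tcp [ 586.2 -219.4  243.1] yaw_y -15.16 x [ 0.007 -0.009 -1.   ] w 0.198 F [ 0.1  0.2 -0.2] q [ 0.62  0.45 -0.42  1.64  0.21  1.09 -0.13]
shift [  -0.9  -84.  -442.9]
turn [ 0.015  0.007 -0.009] shift if turned first [   3.1  -90.5 -441.6]
```

```bash
python3 -m pendant '[{"fingers":0,"travel":[0,-3,-12],"rotation":[0.015,0,0]},{"fingers":0,"travel":[0,-5,-25],"rotation":[0,0,0]},{"fingers":0,"travel":[0,-7,-36],"rotation":[0,0,0]},{"fingers":0,"travel":[0,-7,-38],"rotation":[0,0,0]},{"fingers":0,"travel":[0,-8,-38],"rotation":[0,0,0]},{"fingers":0,"travel":[0,-8,-38],"rotation":[0,0,0]},{"fingers":0,"travel":[0,-8,-38],"rotation":[0,0,0]},{"fingers":0,"travel":[0,-8,-38],"rotation":[0,0,0]},{"fingers":0,"travel":[0,-8,-36],"rotation":[0,0,0]},{"fingers":0,"travel":[0,-8,-30],"rotation":[0,0,0]}]';python3 d.py 621 230 240 -16
```

```text
t: 15.72
tool_pos: [614.9, 114.3, 241.7]
eef_rot: [[0.008, 0.948, -0.318], [-0.019, -0.317, -0.948], [-1.0, 0.013, 0.016]]
force: [-1.0, -0.5, -1.3]
gripper_width: 0.198
t 15.72 tcp [614.9 114.3 241.7] yaw_y -18.51 x [ 0.008 -0.019 -1.   ] w 0.198 F [-1.  -0.5 -1.3] q [ 0.11  0.47 -0.49  1.63  0.27  1.1  -0.78]
shift [  -0.4  -31.  -111.6]
turn [-0.044  0.016 -0.013] shift if turned first [   1.7  -26.1 -112.9]
```

```bash
python3 -m pendant '[{"fingers":0,"travel":[0,-8,-28],"rotation":[-0.04,0.015,-0.01]},{"fingers":0,"travel":[0,-7,-27],"rotation":[0,0,0]},{"fingers":0,"travel":[0,-6,-22],"rotation":[0,0,0]},{"fingers":0,"travel":[10,-3,-12],"rotation":[0,0,0]},{"fingers":0,"travel":[20,0,-4],"rotation":[0,0,0]},{"fingers":0,"travel":[25,0,0],"rotation":[0,0,0]},{"fingers":0,"travel":[20,0,0],"rotation":[0,0,0]},{"fingers":0,"travel":[10,0,0],"rotation":[0,0,0]},{"fingers":0,"travel":[0,0,0],"rotation":[0,0,0]}]';python3 d.py 621 230 33 -16; python3 slab.py; cp w.py /dev/null; python3 w.py w6 44
```

```text
t: 16.47
tool_pos: [615.8, 230.6, 158.2]
eef_rot: [[0.007, 0.961, -0.275], [0.005, -0.275, -0.961], [-1.0, 0.005, -0.006]]
force: [0.1, -0.5, -0.4]
gripper_width: 0.193
t 16.47 tcp [615.8 230.6 158.2] yaw_y -15.98 x [ 0.007  0.005 -1.   ] w 0.193 F [ 0.1 -0.5 -0.4] q [-0.07  0.61 -0.49  1.62  0.33  0.98 -0.94]
shift [ 1.252e+02  4.500e+00 -1.000e-01]
turn [ 0.    -0.006 -0.005] shift if turned first [125.2   5.2  -0.9]
px [316. 260.] rect@z [596.9 155.8 201.4  34.6  74.2]
px [190. 195.] rect@z [508.4 261.   99.3  17.4  74.5]Traceback (most recent call last):
  File "slab.py", line 5, in <module>
    ks=blobs(br,100);q=np.concatenate(ks)[:,0]
                       ~~~~~~~~~~~~~~^^^^
ValueError: need at least one array to concatenate
```

View pics/w6.png

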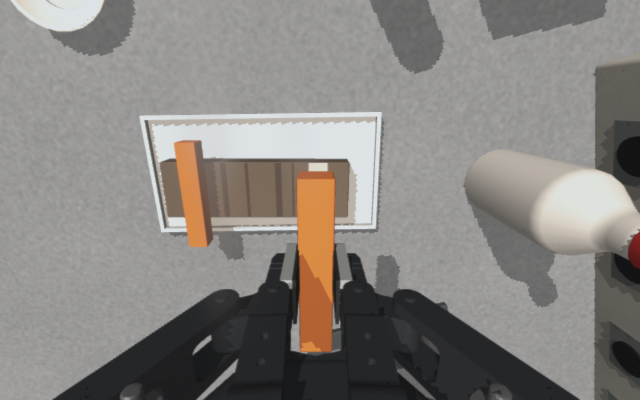

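The first stick is still at (508,261), wrist px (192,194). The held stick lines up with the far band, just visible at (318,167). Going down.

```bash
python3 -m pendant '[{"fingers":0,"travel":[15,3,0],"rotation":[0,-0.005,-0.005]},{"fingers":0,"travel":[25,2,0],"rotation":[0,0,0]},{"fingers":0,"travel":[25,0,0],"rotation":[0,0,0]},{"fingers":0,"travel":[15,0,0],"rotation":[0,0,0]},{"fingers":0,"travel":[5,0,0],"rotation":[0,0,0]},{"fingers":0,"travel":[0,0,0],"rotation":[0,0,0]}]';python3 d.py 621 230 33 -16
```

```text
t: 17.07
tool_pos: [630.2, 229.2, 78.3]
eef_rot: [[0.018, 0.959, -0.281], [0.005, -0.282, -0.96], [-1.0, 0.015, -0.01]]
force: [-0.3, 1.1, -0.5]
gripper_width: 0.198
t 17.07 tcp [630.2 229.2  78.3] yaw_y -16.35 x [ 0.018  0.005 -1.   ] w 0.198 F [-0.3  1.1 -0.5] q [-0.09  0.72 -0.44  1.64  0.39  0.85 -0.98]
shift [45.2 -9.8  2.3]
turn [-0.006 -0.01  -0.015] shift if turned first [45.3 -9.1  1.8]
```

```bash
python3 -m pendant '[{"fingers":0,"travel":[12,-6,1],"rotation":[-0.006,-0.01,-0.015]},{"fingers":0,"travel":[12,-3,1],"rotation":[0,0,0]},{"fingers":0,"travel":[3,-1,0],"rotation":[0,0,0]},{"fingers":0,"travel":[0,0,0],"rotation":[0,0,0]},{"fingers":0,"travel":[0,0,0],"rotation":[0,0,0]}]';python3 d.py 621 230 33 -16
```

```text
t: 17.48
tool_pos: [621.5, 230.7, 51.6]
eef_rot: [[0.003, 0.961, -0.276], [0.001, -0.276, -0.961], [-1.0, 0.003, -0.001]]
force: [0.0, -0.3, -1.0]
gripper_width: 0.194
t 17.48 tcp [621.5 230.7  51.6] yaw_y -16.04 x [ 0.003  0.001 -1.   ] w 0.194 F [ 0.  -0.3 -1. ] q [-0.11  0.75 -0.43  1.66  0.4   0.82 -0.99]
shift [18.6 -0.3  0.8]
turn [-0.001 -0.001 -0.003] shift if turned first [18.6 -0.2  0.8]
```

```bash
python3 -m pendant '[{"fingers":0,"travel":[8,0,1],"rotation":[0,0,0]},{"fingers":0,"travel":[6,0,0],"rotation":[0,0,0]},{"fingers":0,"travel":[2,0,0],"rotation":[0,0,0]},{"fingers":0,"travel":[0,0,0],"rotation":[0,0,0]},{"fingers":0,"travel":[0,0,0],"rotation":[0,0,0]}]';python3 d.py 621 230 33 -16
```

```text
t: 17.9
tool_pos: [622.3, 230.0, 35.4]
eef_rot: [[0.006, 0.961, -0.276], [0.001, -0.276, -0.961], [-1.0, 0.005, -0.003]]
force: [-0.1, -0.4, -0.4]
gripper_width: 0.197
t 17.9 tcp [622.3 230.   35.4] yaw_y -16.05 x [ 0.006  0.001 -1.   ] w 0.197 F [-0.1 -0.4 -0.4] q [-0.11  0.77 -0.42  1.66  0.41  0.79 -1.  ]
shift [ 2.4 -1.2  0.4]
turn [-0.001 -0.003 -0.005] shift if turned first [ 2.4 -1.2  0.4]
```

```bash
python3 -m pendant '[{"fingers":0,"travel":[1.5,-1,0],"rotation":[0,0,-0.005]},{"fingers":0,"travel":[1.2,0,0],"rotation":[0,0,0]},{"fingers":0,"travel":[0,0,0],"rotation":[0,0,0]}]';python3 d.py 621 230 33 -16
```

```text
t: 18.15
tool_pos: [621.5, 230.5, 32.9]
eef_rot: [[0.001, 0.961, -0.276], [0.003, -0.276, -0.961], [-1.0, -0.0, -0.003]]
force: [0.5, 0.3, -0.5]
gripper_width: 0.197
t 18.15 tcp [621.5 230.5  32.9] yaw_y -16.05 x [ 0.001  0.003 -1.   ] w 0.197 F [ 0.5  0.3 -0.5] q [-0.11  0.78 -0.42  1.66  0.41  0.79 -1.  ]
shift [-0.1 -0.4  0.6]
turn [-0.001 -0.003  0.   ] shift if turned first [-0.1 -0.4  0.6]
```

Release, rise, and look.

```bash
python3 -m pendant '[{"fingers":35,"travel":[0.5,0,0],"rotation":[0,0,0]},{"fingers":50,"travel":[0,0,0],"rotation":[0,0,0]},{"fingers":60,"travel":[0,0,0],"rotation":[0,0,0]},{"fingers":60,"travel":[0,0,0],"rotation":[0,0,0]},{"fingers":60,"travel":[-15,0,0],"rotation":[0,0,0]},{"fingers":60,"travel":[-30,0,0],"rotation":[0,0,0]},{"fingers":60,"travel":[-35,0,0],"rotation":[0,0,0]},{"fingers":80,"travel":[-35,0,0],"rotation":[0,0,0]},{"fingers":80,"travel":[-20,0,0],"rotation":[0,0,0]},{"fingers":80,"travel":[0,0,0],"rotation":[0,0,0]}]';python3 -m pendant '[{"fingers":100,"travel":[-20,0,0],"rotation":[0,0,0]},{"fingers":100,"travel":[-30,0,0],"rotation":[0,0,0]},{"fingers":100,"travel":[-15,0,0],"rotation":[0,0,0]},{"fingers":100,"travel":[0,0,0],"rotation":[0,0,0]},{"fingers":100,"travel":[0,0,0],"rotation":[0,0,0]}]'; python3 d.py; python3 w.py w7 44
```

```text
t: 18.98
tool_pos: [620.5, 230.5, 176.9]
eef_rot: [[-0.001, 0.961, -0.275], [0.003, -0.275, -0.961], [-1.0, -0.002, -0.003]]
force: [0.2, 0.9, 0.3]
gripper_width: 0.796
t: 19.4
tool_pos: [619.9, 230.4, 248.9]
eef_rot: [[0.003, 0.962, -0.274], [0.004, -0.274, -0.962], [-1.0, 0.002, -0.005]]
force: [0.7, -0.4, -1.3]
gripper_width: 0.999
t 19.4 tcp [619.9 230.4 248.9] yaw_y -15.92 x [ 0.003  0.004 -1.   ] w 0.999 F [ 0.7 -0.4 -1.3] q [-0.04  0.53 -0.52  1.53  0.28  1.15 -0.9 ]
px [222. 195.] rect@z [502.5 237.5  48.8  15.7  74.6]
px [317. 174.] rect@z [622.2 227.8  98.6  16.4  74. ]
```

View pics/w7.png

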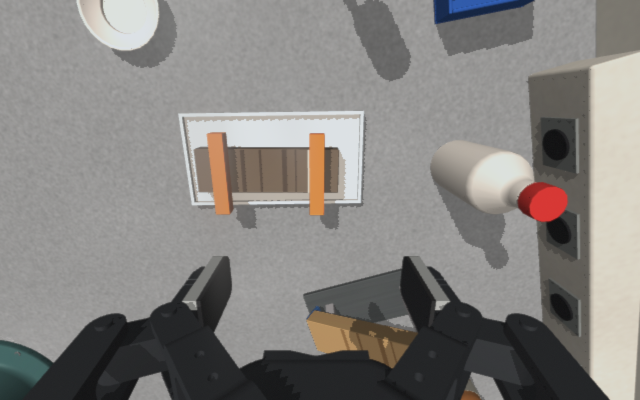

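Both sticks lie across the bands, at px (219,173) and (317,174). Now I turn towards the rack.

```bash
python3 -m pendant '[{"fingers":100,"travel":[0,0,0],"rotation":[0.115,0,0]},{"fingers":100,"travel":[0,0,0],"rotation":[0.115,0,0]},{"fingers":100,"travel":[0,0,0],"rotation":[0.115,0,0]},{"fingers":100,"travel":[0,0,0],"rotation":[0.115,0,0]},{"fingers":100,"travel":[0,0,0],"rotation":[0.115,0,0]},{"fingers":100,"travel":[0,0,0],"rotation":[0.115,0,0]},{"fingers":100,"travel":[0,0,0],"rotation":[0.115,0,0]},{"fingers":100,"travel":[0,0,0],"rotation":[0.115,0,0]},{"fingers":100,"travel":[0,0,0],"rotation":[0.115,0,0]},{"fingers":100,"travel":[0,0,0],"rotation":[0.115,0,0]}]'; python3 d.py 547 4 250 -90 0.6
```

```text
t: 20.28
tool_pos: [611.7, 225.8, 228.7]
eef_rot: [[-0.025, 0.089, -0.996], [-0.007, -0.996, -0.089], [-1.0, 0.004, 0.026]]
force: [-0.7, -0.3, 0.4]
gripper_width: 0.999
t 20.28 tcp [611.7 225.8 228.7] yaw_y -84.88 x [-0.025 -0.007 -1.   ] w 0.999 F [-0.7 -0.3  0.4] q [-0.22  0.51 -0.26  1.56  0.13  1.11 -1.99]
shift [-18.2 215.2  84.8]
turn [0.088 0.625 0.022] shift if turned first [-54.1 221.8  41.4]
```

```bash
python3 -m pendant '[{"fingers":100,"travel":[-10,12,5],"rotation":[0.04,0,0]},{"fingers":100,"travel":[-10,25,10],"rotation":[0.04,0,0]},{"fingers":100,"travel":[0,32,12],"rotation":[0,0,0]},{"fingers":100,"travel":[0,34,12],"rotation":[0,0,0]},{"fingers":100,"travel":[0,34,12],"rotation":[0,0.05,0]},{"fingers":100,"travel":[0,30,8],"rotation":[0,0.1,0]},{"fingers":100,"travel":[0,20,4],"rotation":[0,0.1,0]},{"fingers":100,"travel":[0,5,0],"rotation":[0,0.1,0]},{"fingers":100,"travel":[0,0,0],"rotation":[0,0.1,0]},{"fingers":100,"travel":[0,0,0],"rotation":[0,0.1,0]}]'; python3 d.py 547 4 250 -90 0.6
```

```text
t: 21.12
tool_pos: [544.3, 14.3, 244.5]
eef_rot: [[0.507, 0.009, -0.862], [-0.009, -1.0, -0.015], [-0.862, 0.015, -0.507]]
force: [2.4, -1.1, -0.1]
gripper_width: 0.999
t 21.12 tcp [544.3  14.3 244.5] yaw_y -89.49 x [ 0.507 -0.009 -0.862] w 0.999 F [ 2.4 -1.1 -0.1] q [ 0.05  0.07 -0.18  2.22  0.27  0.34 -1.92]
shift [-3.3 10.4 -4.9]
turn [ 0.016  0.068 -0.008] shift if turned first [-3.  10.3 -5.3]
```

```bash
python3 -m pendant '[{"fingers":100,"travel":[0,6,0],"rotation":[0.01,0.05,0]},{"fingers":100,"travel":[0,0,0],"rotation":[0,0,0]},{"fingers":100,"travel":[0,0,0],"rotation":[0,0,0]},{"fingers":100,"travel":[0,0,0],"rotation":[0,0,0]}]'; python3 d.py 547 4 250 -90 0.6
cat > up.py <<'E'
from h import *
import sys
s=env.read_state();c=read_camera("wrist");im=c["pixels"];cv2.imwrite(f"pics/{sys.argv[1]}.png",im[:,:,::-1])
hsv=cv2.cvtColor(im,cv2.COLOR_RGB2HSV);H,S,V=cv2.split(hsv)
m=((S>100)&(H>8)&(H<24)&(V>90)).astype(np.uint8);m=cv2.morphologyEx(m,cv2.MORPH_OPEN,np.ones((5,5)))
k=max(blobs(m,300),key=cv2.contourArea);print("px",k[:,0].mean(0).round(0),cv2.contourArea(k))
mk=cv2.erode(cv2.drawContours(np.zeros_like(m),[k],-1,1,-1),np.ones((9,9)))
P=deproj(c,np.argwhere(mk)[:,::-1],s)
for _ in range(4):
    ctr=P.mean(0);U,sv,Vt=np.linalg.svd(P-ctr,full_matrices=False);n=Vt[2]*np.sign(Vt[2][2]);r=(P-ctr)@n
    print("rms",r.std().round(2),len(P));P=P[np.abs(r)<max(2.5*r.std(),2)]
ctr=P.mean(0)
print("n",n.round(3),"tilt",np.arccos(n[2]).round(3),"yaw",np.degrees(np.arctan2(-n[1],-n[0])).round(2))
p0,R=pose(c,s);d=ray(c,k[:,0])@R.T;Q=p0+d*((n@(ctr-p0))/(d@n))[:,None]
ex=np.array([-n[0],-n[1],0]);ex/=np.linalg.norm(ex);ey=np.cross([0,0,1],ex);ex=np.cross(ey,n)
q=(Q-ctr)@np.c_[ex,ey];r=cv2.minAreaRect(q.astype(np.float32));print("rect in face",np.round(r[0],1),np.round(r[1],1),round(r[2],2))
C=ctr+ex*r[0][0]+ey*r[0][1];print("face centre",C.round(1),"slab centre",(C-11*n).round(1),"ex",ex.round(3),"ey",ey.round(3))
E
python3 up.py w8
```

```text
t: 21.45
tool_pos: [536.3, 3.7, 241.4]
eef_rot: [[0.546, 0.001, -0.838], [-0.014, -1.0, -0.009], [-0.838, 0.017, -0.546]]
force: [-0.2, -0.3, -0.6]
gripper_width: 1.002
t 21.45 tcp [536.3   3.7 241.4] yaw_y -89.97 x [ 0.546 -0.014 -0.838] w 1.002 F [-0.2 -0.3 -0.6] q [ 0.05  0.04 -0.16  2.28  0.33  0.26 -1.97]
shift [ -1.4  -0.1 -13.7]
turn [ 0.01   0.023 -0.013] shift if turned first [ -1.   -0.3 -13.7]
px [309. 176.] 7895.5
rms 13.21 6443
rms 13.21 6443
rms 13.21 6443
rms 13.21 6443
n [-0.011  1.     0.002] tilt 1.569 yaw -89.36
rect in face [ 310.5 -113.6] [ 3.  38.6] 60.35
face centre [518.6   5.7 416.5] slab centre [518.8  -5.3 416.5] ex [ 0.    -0.002  1.   ] ey [ 1.     0.011 -0.   ]
```

View pics/w8.png

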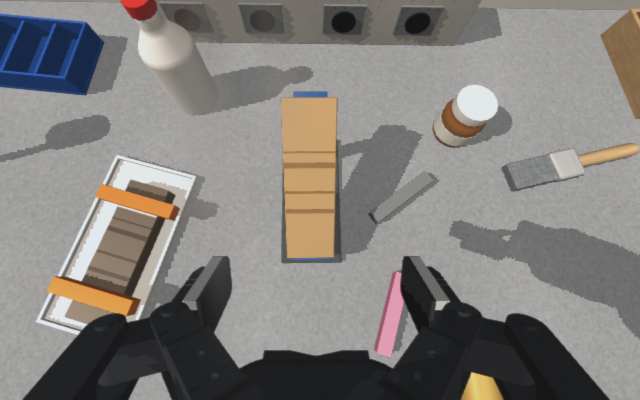

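The view shows the slab face at (309,177), nearly aligned with the tool. The depth needs its zero readings dropped.

```bash
sed -i 's/^P=deproj.*/A=np.argwhere(mk)[:,::-1];zz=c["range_z"][A[:,1],A[:,0]];A=A[zz>50];print("valid",len(A),len(zz),np.percentile(zz,[0,5,50,95]));P=deproj(c,A,s)/; ' up.py; python3 up.py w9; python3 d.py 547 4 250 -90 0.6
```

```text
px [310. 177.] 7891.5
valid 6418 6441 [  0.         293.66781616 315.82434082 343.96691895]
rms 0.7 6418
rms 0.68 6387
rms 0.68 6387
rms 0.68 6387
n [-0.565 -0.007  0.825] tilt 0.601 yaw 0.74
rect in face [-7.9  0. ] [178.   55.1] 0.02
face centre [625.9   7.5 100.8] slab centre [632.1   7.6  91.7] ex [0.825 0.011 0.565] ey [-0.013  1.     0.   ]
t 21.55 tcp [537.2   4.3 241.8] yaw_y -89.95 x [ 0.547 -0.013 -0.837] w 1.001 F [-0.3 -0.2  0.9] q [ 0.05  0.05 -0.16  2.28  0.33  0.26 -1.97]
shift [ -1.5   0.4 -12.6]
turn [ 0.01   0.021 -0.013] shift if turned first [ -1.2   0.3 -12.7]
```

Slab centre (632,7,91.7) with tilt 0.601 rad and yaw 0.7°; the face measures 178 x 55. This agrees with the stated 91 mm, 0.60 rad and 180 x 56. Aligning at a standoff along the normal.

```bash
python3 d.py 587 7 158 -89.3 0.6; python3 -m pendant '[{"fingers":100,"travel":[10,-1,-6],"rotation":[0.005,0.02,-0.013]},{"fingers":100,"travel":[20,-1,-4],"rotation":[0,0,0]},{"fingers":100,"travel":[20,-1,-4],"rotation":[0,0,0]},{"fingers":100,"travel":[15,0,0],"rotation":[0,0,0]},{"fingers":100,"travel":[0,0,0],"rotation":[0,0,0]},{"fingers":100,"travel":[0,0,0],"rotation":[0,0,0]}]'; python3 d.py 587 7 158 -89.3 0.6
```

```text
t 21.55 tcp [537.2   4.3 241.8] yaw_y -89.95 x [ 0.547 -0.013 -0.837] w 1.001 F [-0.3 -0.2  0.9] q [ 0.05  0.05 -0.16  2.28  0.33  0.26 -1.97]
shift [97.4 -4.   4.2]
turn [-0.001  0.021 -0.019] shift if turned first [97.3 -2.1  6.3]
t: 22.05
tool_pos: [589.7, 9.6, 200.7]
eef_rot: [[0.565, 0.009, -0.825], [0.001, -1.0, -0.01], [-0.825, 0.005, -0.565]]
force: [-0.1, -0.9, 0.5]
gripper_width: 0.999
t 22.05 tcp [589.7   9.6 200.7] yaw_y -89.5 x [ 0.565  0.001 -0.825] w 0.999 F [-0.1 -0.9  0.5] q [ 0.06  0.21 -0.18  2.22  0.69  0.15 -2.32]
shift [33.7  2.4 26.4]
turn [ 0.    -0.    -0.006] shift if turned first [33.7  2.6 26.4]
```

The wrist joint q6 has reached its 0.15 limit, and a rough planar model says the full 0.6 rad tool tilt can't be reached at the grasp. The jaws clamp the flat long sides, so tool pitch relative to the slab is free. I'll grip with the tool tilted about 0.3 rad and still move along the rack's normal.

```bash
python3 -m pendant '[{"fingers":100,"travel":[0,0,5],"rotation":[0,-0.1,0]},{"fingers":100,"travel":[0,0,5],"rotation":[0,-0.1,0]},{"fingers":100,"travel":[0,0,0],"rotation":[0,-0.1,0]},{"fingers":100,"travel":[0,0,0],"rotation":[0,0,0]},{"fingers":100,"travel":[0,0,0],"rotation":[0,0,0]},{"fingers":100,"travel":[0,0,0],"rotation":[0,0,0]}]'; python3 d.py 587 6.5 147 -89.3 0.3
```

```text
t: 22.55
tool_pos: [580.7, 14.2, 196.3]
eef_rot: [[0.31, 0.017, -0.95], [0.003, -1.0, -0.017], [-0.951, 0.003, -0.31]]
force: [0.2, 1.3, 0.7]
gripper_width: 1.0
t 22.55 tcp [580.7  14.2 196.3] yaw_y -89.03 x [ 0.31   0.003 -0.951] w 1.0 F [0.2 1.3 0.7] q [ 0.34  0.3  -0.5   2.02  0.35  0.56 -1.94]
shift [48.8  7.7  9.4]
turn [ 0.005 -0.016 -0.001] shift if turned first [48.9  7.8  8.6]
```

```bash
python3 -m pendant '[{"fingers":100,"travel":[12,4,5],"rotation":[0.005,-0.015,0]},{"fingers":100,"travel":[15,3,4],"rotation":[0,0,0]},{"fingers":100,"travel":[8,1,1],"rotation":[0,0,0]},{"fingers":100,"travel":[0,0,0],"rotation":[0,0,0]},{"fingers":100,"travel":[0,0,0],"rotation":[0,0,0]}]'; python3 d.py 587 6.5 147 -89.3 0.3; python3 up.py w10; python3 d.py
```

```text
t: 22.97
tool_pos: [577.6, 4.3, 155.7]
eef_rot: [[0.295, 0.012, -0.955], [-0.001, -1.0, -0.013], [-0.955, 0.004, -0.295]]
force: [0.7, 0.5, 0.3]
gripper_width: 0.996
t 22.97 tcp [577.6   4.3 155.7] yaw_y -89.32 x [ 0.295 -0.001 -0.955] w 0.996 F [0.7 0.5 0.3] q [ 0.31  0.36 -0.46  2.05  0.4   0.49 -1.99]
shift [11.1 -2.1 -6.5]
turn [ 0.001  0.    -0.004] shift if turned first [11.1 -2.  -6.5]
px [310. 142.] 17620.0
valid 15261 15323 [  0.         166.75419312 196.84118652 253.45289001]
rms 0.62 15261
rms 0.61 15230
rms 0.61 15230
rms 0.61 15230
n [-0.565 -0.009  0.825] tilt 0.6 yaw 0.86
rect in face [-20.9   0.4] [ 55.1 179.1] 89.92
face centre [626.9   7.5 101.4] slab centre [633.1   7.6  92.4] ex [0.825 0.012 0.565] ey [-0.015  1.     0.   ]
t 23.02 tcp [577.4   4.4 155.7] yaw_y -89.32 x [ 0.295 -0.001 -0.955] w 0.999 F [ 0.4 -0.   0.2] q [ 0.31  0.36 -0.46  2.05  0.4   0.49 -1.99]
```

View pics/w10.png

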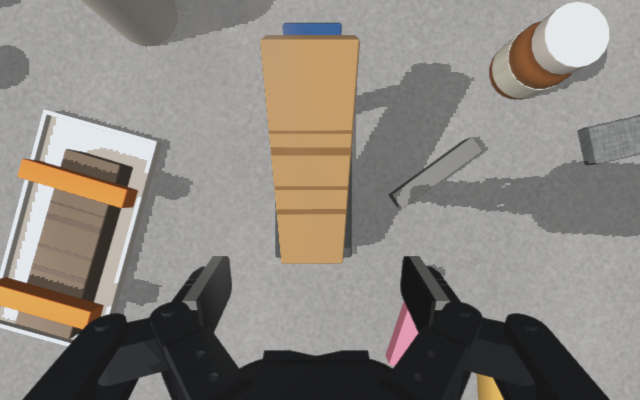

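```bash
python3 d.py 639 7.6 73 -89.2 0.3; python3 -m pendant '[{"fingers":100,"travel":[12,-2,-4],"rotation":[0,0,0]},{"fingers":100,"travel":[18,-1,-5],"rotation":[0,0,0]},{"fingers":100,"travel":[12,0,-4],"rotation":[0,0,0]},{"fingers":100,"travel":[0,0,0],"rotation":[0,0,0]},{"fingers":100,"travel":[0,0,0],"rotation":[0,0,0]}]';python3 d.py 639 7.6 73 -89.2 0.3
```

```text
t 23.02 tcp [577.4   4.4 155.7] yaw_y -89.32 x [ 0.295 -0.001 -0.955] w 0.999 F [ 0.4 -0.   0.2] q [ 0.31  0.36 -0.46  2.05  0.4   0.49 -1.99]
shift [ 97.2  -2.9 -34.4]
turn [-0.001  0.    -0.005] shift if turned first [ 97.2  -2.4 -34.4]
t: 23.43
tool_pos: [604.1, 8.3, 120.6]
eef_rot: [[0.299, 0.013, -0.954], [-0.001, -1.0, -0.014], [-0.954, 0.005, -0.299]]
force: [-1.0, 1.4, 0.6]
gripper_width: 1.003
t 23.43 tcp [604.1   8.3 120.6] yaw_y -89.25 x [ 0.299 -0.001 -0.954] w 1.003 F [-1.   1.4  0.6] q [ 0.24  0.45 -0.4   2.02  0.48  0.44 -2.05]
shift [ 55.8   0.9 -19. ]
turn [ 0.001 -0.004 -0.005] shift if turned first [ 55.7   1.2 -19.2]
```

```bash
python3 -m pendant '[{"fingers":100,"travel":[12,0,-4],"rotation":[0,0,0]},{"fingers":100,"travel":[16,0,-5],"rotation":[0,0,0]},{"fingers":100,"travel":[10,0,-3],"rotation":[0,0,0]},{"fingers":100,"travel":[0,0,0],"rotation":[0,0,0]},{"fingers":100,"travel":[0,0,0],"rotation":[0,0,0]}]';python3 d.py 639 7.6 73 -89.2 0.3
```

```text
t: 23.85
tool_pos: [628.2, 8.7, 90.2]
eef_rot: [[0.303, 0.013, -0.953], [-0.001, -1.0, -0.014], [-0.953, 0.005, -0.303]]
force: [-0.9, -0.1, -0.2]
gripper_width: 1.003
t 23.85 tcp [628.2   8.7  90.2] yaw_y -89.23 x [ 0.303 -0.001 -0.953] w 1.003 F [-0.9 -0.1 -0.2] q [ 0.2   0.53 -0.35  1.98  0.52  0.4  -2.09]
shift [19.7  1.1 -5.1]
turn [ 0.001 -0.008 -0.005] shift if turned first [19.7  1.2 -5.2]
```

```bash
python3 -m pendant '[{"fingers":100,"travel":[12,0.5,-3],"rotation":[0,-0.005,0]},{"fingers":100,"travel":[9,0.5,-2],"rotation":[0,0,0]},{"fingers":100,"travel":[1,0,0],"rotation":[0,0,0]},{"fingers":100,"travel":[0,0,0],"rotation":[0,0,0]},{"fingers":100,"travel":[0,0,0],"rotation":[0,0,0]}]';python3 d.py 639 7.6 73 -89.2 0.3
```

```text
t: 24.27
tool_pos: [639.6, 7.7, 73.1]
eef_rot: [[0.3, 0.013, -0.954], [-0.001, -1.0, -0.014], [-0.954, 0.005, -0.3]]
force: [-0.2, 0.4, 0.6]
gripper_width: 1.0
t 24.27 tcp [639.6   7.7  73.1] yaw_y -89.24 x [ 0.3   -0.001 -0.954] w 1.0 F [-0.2  0.4  0.6] q [ 0.18  0.57 -0.32  1.96  0.54  0.38 -2.1 ]
shift [-0.1  0.1  0.6]
turn [ 0.001 -0.005 -0.005] shift if turned first [-0.1  0.1  0.6]
```

Close on the slab with 80 N.

```bash
python3 -m pendant '[{"fingers":85,"travel":[1,0,0],"rotation":[0,0,0]},{"fingers":70,"travel":[0,0,0],"rotation":[0,0,0]},{"fingers":60,"travel":[0,0,0],"rotation":[0,0,0]},{"fingers":40,"travel":[0,0,0],"rotation":[0,0,0]},{"fingers":20,"travel":[0,0,0],"rotation":[0,0,0]},{"fingers":20,"travel":[0,0,0],"rotation":[0,0,0]},{"fingers":20,"travel":[0,0,0],"rotation":[0,0,0]}]' 80;python3 d.py 639 7.6 73 -89.2 0.3
```

```text
t: 24.85
tool_pos: [639.7, 8.0, 73.7]
eef_rot: [[0.302, 0.013, -0.953], [-0.001, -1.0, -0.014], [-0.953, 0.005, -0.302]]
force: [0.2, 0.4, -1.0]
gripper_width: 0.641
t 24.85 tcp [639.7   8.   73.7] yaw_y -89.23 x [ 0.302 -0.001 -0.953] w 0.641 F [ 0.2  0.4 -1. ] q [ 0.18  0.56 -0.32  1.96  0.54  0.38 -2.11]
shift [0.5 0.4 0.9]
turn [ 0.001 -0.007 -0.005] shift if turned first [0.5 0.4 0.9]
```

```bash
python3 -m pendant '[{"fingers":0,"travel":[-5,0,1.5],"rotation":[0,0,0]},{"fingers":0,"travel":[-9,0,2.7],"rotation":[0,0,0]},{"fingers":0,"travel":[-12,0,3.6],"rotation":[0,0,0]},{"fingers":0,"travel":[-15,0,4.5],"rotation":[0,0,0]},{"fingers":0,"travel":[-15,0,4.5],"rotation":[0,0,0]},{"fingers":0,"travel":[-10,0,3],"rotation":[0,0,0]},{"fingers":0,"travel":[0,0,0],"rotation":[0,0,0]},{"fingers":0,"travel":[0,0,0],"rotation":[0,0,0]}]' 100;python3 d.py 563 246 200 -106 -0.3
python3 - <<'E'
from h import *
for n in ["side","wrist"]:
    c=read_camera(n);im=c["pixels"]
    if n=="side": im=cv2.resize(im[100:300,200:520],None,fx=2.4,fy=2.4)
    cv2.imwrite(f"pics/l_{n}.png",im[:,:,::-1])
E
```

```text
t: 25.52
tool_pos: [591.3, 6.9, 133.0]
eef_rot: [[0.292, 0.013, -0.956], [-0.004, -1.0, -0.015], [-0.957, 0.008, -0.292]]
force: [-0.3, 0.6, -4.9]
gripper_width: 0.636
t 25.52 tcp [591.3   6.9 133. ] yaw_y -89.24 x [ 0.292 -0.004 -0.957] w 0.636 F [-0.3  0.6 -4.9] q [ 0.27  0.42 -0.42  2.03  0.46  0.47 -2.04]
shift [ -73.3 -238.9    3.9]
turn [ 0.297 -0.593 -0.009] shift if turned first [ -36.5 -222.   108.7]
```

View pics/l_side.png

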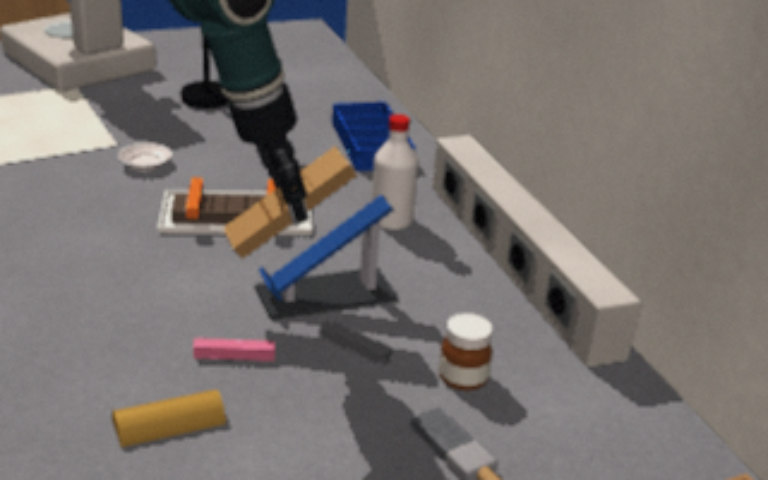

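View pics/l_wrist.png

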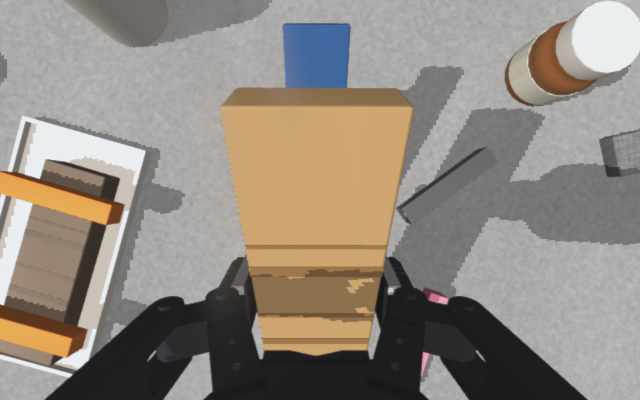

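The slab is off the rack and held: force -4.9 N, and the tray is undisturbed. Lift further, level it, then turn.

```bash
python3 -m pendant '[{"fingers":0,"travel":[-15,0,0],"rotation":[0,0,0]},{"fingers":0,"travel":[-25,0,-3],"rotation":[0,0,0]},{"fingers":0,"travel":[-25,0,-5],"rotation":[0,-0.05,0]},{"fingers":0,"travel":[-20,0,-5],"rotation":[0,-0.08,0]},{"fingers":0,"travel":[-10,0,-3],"rotation":[0,-0.09,0]},{"fingers":0,"travel":[0,0,0],"rotation":[0,-0.09,0]},{"fingers":0,"travel":[0,0,0],"rotation":[0,-0.09,0]},{"fingers":0,"travel":[0,0,0],"rotation":[0,-0.09,0]},{"fingers":0,"travel":[0,0,0],"rotation":[0,-0.04,0]},{"fingers":0,"travel":[0,0,0],"rotation":[0,0,0]}]';python3 d.py 563 246 200 -106 -0.3; python3 up.py w11
```

```text
t: 26.45
tool_pos: [580.4, 6.9, 224.3]
eef_rot: [[-0.265, 0.013, -0.964], [-0.009, -1.0, -0.011], [-0.964, 0.006, 0.265]]
force: [-0.0, 0.2, -3.4]
gripper_width: 0.635
t 26.45 tcp [580.4   6.9 224.3] yaw_y -89.24 x [-0.265 -0.009 -0.964] w 0.635 F [-0.   0.2 -3.4] q [ 0.29  0.57 -0.51  1.56  0.23  1.35 -1.83]
shift [  25.8 -239.4    7.7]
turn [ 0.279 -0.033 -0.088] shift if turned first [  47.7 -225.    71.8]
px [315. 207.] 38004.0
valid 34509 34644 [  0.          84.5231163  102.25113678 146.20533524]
rms 1.48 34509
rms 0.58 33696
rms 0.51 33435
rms 0.51 33426
n [-0.025  0.003  1.   ] tilt 0.025 yaw -7.56
rect in face [-21.   -2.9] [139.4  54.7] 8.1
face centre [607.9   6.7 255.7] slab centre [608.1   6.7 244.7] ex [ 0.991 -0.132  0.025] ey [ 0.132  0.991 -0.   ]
```

View pics/w11.png

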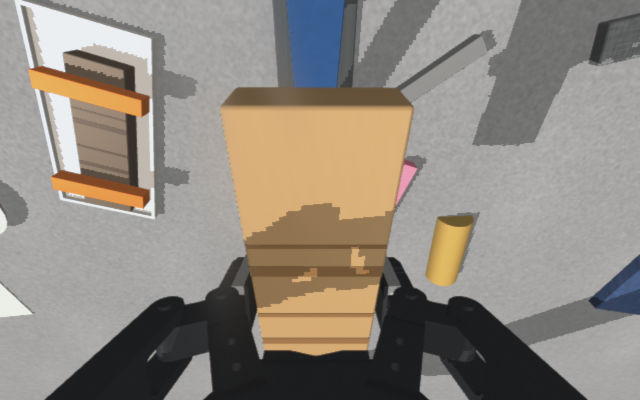

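```bash
cat > e.py <<'E'
# e.py z : moves needed to put held slab centre over the dark slab with slab centre at height z
import sys
from h import *
from scipy.spatial.transform import Rotation as Ro
z=float(sys.argv[1]);tgt=np.array([563.3,246.4,z]);off=np.array([-19.6,0,1.2])
s=env.read_state();R=np.array(s["eef_rot"]);p=np.array(s["tool_pos"]);th=np.radians(-106.1)
T=np.c_[[0,0,-1],[np.cos(th),np.sin(th),0],[np.sin(th),-np.cos(th),0]]@Ro.from_euler("y",-0.295).as_matrix()
print("t",round(s["t"],2),"slab centre now",(p+R@off).round(1),"TCP goal",(tgt-T@off).round(1),"F",np.round(s["force"],1),"w",round(s["gripper_width"],3),"q",np.round(s["q"],2))
print("turn",Ro.from_matrix(R.T@T).as_rotvec().round(3),"shift now-axes",(R.T@(tgt-T@off-p)).round(1),"| in goal axes",(T.T@(tgt-T@off-p)).round(1),"err world",(tgt-T@off-p).round(1))
E
python3 e.py 155
python3 - <<'E'
from h import *
c=read_camera("top");print(onplane(c,[[256,134]],170).round(0))
E
```

```text
t 26.5 slab centre now [583.9   7.  243.4] TCP goal [558.9 247.7 135.9] F [ 0.2 -1.2 -5.3] w 0.638 q [ 0.29  0.57 -0.51  1.56  0.23  1.35 -1.83]
turn [ 0.281 -0.029 -0.088] shift now-axes [  88.4 -241.6   -5.7] | in goal axes [ 109.7 -225.5   57.5] err world [-21.  240.8 -88.2]
[[795. 177. 170.]]
```

```bash
python3 -m pendant '[{"fingers":0,"travel":[0,0,0],"rotation":[0.07,-0.007,-0.022]},{"fingers":0,"travel":[0,0,0],"rotation":[0.07,-0.007,-0.022]},{"fingers":0,"travel":[0,0,0],"rotation":[0.07,-0.007,-0.022]},{"fingers":0,"travel":[0,-10,4],"rotation":[0.07,-0.007,-0.022]},{"fingers":0,"travel":[3,-22,8],"rotation":[0,0,0]},{"fingers":0,"travel":[3,-28,10],"rotation":[0,0,0]},{"fingers":0,"travel":[3,-28,10],"rotation":[0,0,0]},{"fingers":0,"travel":[3,-28,10],"rotation":[0,0,0]},{"fingers":0,"travel":[3,-28,10],"rotation":[0,0,0]},{"fingers":0,"travel":[3,-24,9],"rotation":[0,0,0]}]'; python3 e.py 155
```

```text
t: 27.38
tool_pos: [563.8, 180.4, 222.4]
eef_rot: [[-0.263, -0.305, -0.915], [0.077, -0.952, 0.296], [-0.962, 0.007, 0.274]]
force: [0.0, 0.9, -4.0]
gripper_width: 0.636
t 27.38 slab centre now [567.8 179.2 241.6] TCP goal [558.9 247.7 135.9] F [ 0.   0.9 -4. ] w 0.636 q [ 0.07  0.58 -0.51  1.56  0.1   1.29 -2.32]
turn [-0.03  -0.017  0.001] shift now-axes [ 89.7 -63.2   0.6] | in goal axes [ 89.6 -63.3  -2.8] err world [ -4.9  67.3 -86.5]
```

```bash
python3 -m pendant '[{"fingers":0,"travel":[5,-18,0],"rotation":[-0.03,-0.017,0]},{"fingers":0,"travel":[15,-14,0],"rotation":[0,0,0]},{"fingers":0,"travel":[15,-8,0],"rotation":[0,0,0]},{"fingers":0,"travel":[15,-2,0],"rotation":[0,0,0]},{"fingers":0,"travel":[5,0,0],"rotation":[0,0,0]},{"fingers":0,"travel":[0,0,0],"rotation":[0,0,0]},{"fingers":0,"travel":[0,0,0],"rotation":[0,0,0]}]'; python3 e.py 155
```

```text
t: 27.97
tool_pos: [554.9, 235.8, 171.0]
eef_rot: [[-0.269, -0.263, -0.927], [0.081, -0.965, 0.25], [-0.96, -0.008, 0.281]]
force: [0.2, -1.0, -3.9]
gripper_width: 0.638
t 27.97 slab centre now [559.  234.5 190.2] TCP goal [558.9 247.7 135.9] F [ 0.2 -1.  -3.9] w 0.638 q [-0.01  0.65 -0.52  1.57  0.12  1.2  -2.36]
turn [ 0.017 -0.01   0.003] shift now-axes [ 33.6 -12.2 -10.7] | in goal axes [ 33.4 -12.5 -10.8] err world [  4.1  11.9 -35.1]
```

```bash
python3 -m pendant '[{"fingers":0,"travel":[12,-7,-7],"rotation":[0.015,-0.01,0.003]},{"fingers":0,"travel":[12,-4,-4],"rotation":[0,0,0]},{"fingers":0,"travel":[4,-1,0],"rotation":[0,0,0]},{"fingers":0,"travel":[0,0,0],"rotation":[0,0,0]},{"fingers":0,"travel":[0,0,0],"rotation":[0,0,0]}]'; python3 e.py 155; python3 up.py w12;  python3 - <<'E'
from h import *
c=read_camera("side");im=c["pixels"];cv2.imwrite("pics/s2.png",cv2.resize(im[130:230,210:370],None,fx=5,fy=5)[:,:,::-1])
E
```

```text
t: 28.38
tool_pos: [563.5, 243.9, 143.4]
eef_rot: [[-0.272, -0.28, -0.921], [0.081, -0.96, 0.268], [-0.959, -0.002, 0.284]]
force: [-0.2, 0.4, -4.3]
gripper_width: 0.636
t 28.38 slab centre now [567.7 242.6 162.6] TCP goal [558.9 247.7 135.9] F [-0.2  0.4 -4.3] w 0.636 q [-0.03  0.7  -0.51  1.56  0.13  1.17 -2.39]
turn [-0.002 -0.007  0.003] shift now-axes [ 8.8 -2.3  3. ] | in goal axes [ 8.8 -2.3  3. ] err world [-4.5  3.8 -7.5]
px [311. 189.] 39068.5
valid 35095 35221 [  0.          84.60656738 102.63302612 148.65168762]
rms 14.07 35095
rms 2.52 34603
rms 0.77 33758
rms 0.51 33257
n [-0.007 -0.003  1.   ] tilt 0.007 yaw 22.17
rect in face [-15.2  12.4] [ 54.9 142.3] 51.55
face centre [591.7 235.1 174.3] slab centre [591.7 235.2 163.3] ex [0.926 0.377 0.007] ey [-0.377  0.926  0.   ]
```

View pics/w12.png

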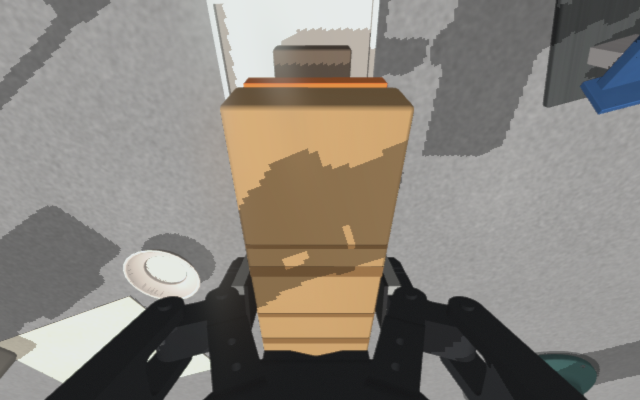

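View pics/s2.png

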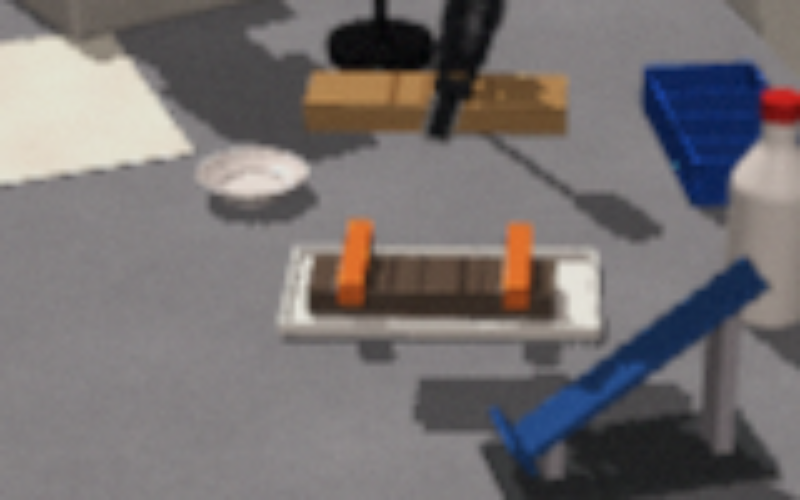

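Level to 0.007 rad, and the side view shows it over the tray. Check the far edge of the face (row about 106) against the expected 90 mm from centre.

```bash
python3 - <<'E'
from h import *
s=env.read_state();c=read_camera("wrist")
p=onplane(c,[[224,107],[411,107],[317.5,107]],174.0,s);print(p.round(1),np.linalg.norm(p[0]-p[1]))
R=np.array(s["eef_rot"]);sc=np.array(s["tool_pos"])+R@[-19.6,0,1.2];print("centre",sc.round(1))
ax=np.array([np.cos(np.radians(-16.1)),np.sin(np.radians(-16.1)),0]);ay=np.array([-ax[1],ax[0],0])
d=p[2]-sc;print("along",d@ax,"across",d@ay,"edge yaw",np.degrees(np.arctan2(*(p[0]-p[1])[1::-1]))-90)
E
python3 e.py 75
```

```text
[[659.4 242.9 174. ]
 [644.5 191.7 174. ]
 [652.  217.3 174. ]] 53.34845420396586
centre [567.8 242.7 162.9]
along 87.94019666891516 across -1.1174137676301292 edge yaw -16.204385763782284
t 28.53 slab centre now [567.8 242.9 163. ] TCP goal [558.9 247.7  55.9] F [-0.  -0.3 -4. ] w 0.639 q [-0.03  0.69 -0.51  1.56  0.13  1.17 -2.39]
turn [-0.002 -0.008  0.003] shift now-axes [ 85.9  -1.8 -19.6] | in goal axes [ 85.8  -2.1 -20.3] err world [ -4.7   3.5 -88. ]
```

Agrees within about 2 mm. Descending.

```bash
python3 -m pendant '[{"fingers":0,"travel":[12,-1,-1],"rotation":[0,-0.008,0.003]},{"fingers":0,"travel":[18,0,-4],"rotation":[0,0,0]},{"fingers":0,"travel":[18,0,-5],"rotation":[0,0,0]},{"fingers":0,"travel":[10,0,-3],"rotation":[0,0,0]},{"fingers":0,"travel":[0,0,0],"rotation":[0,0,0]},{"fingers":0,"travel":[0,0,0],"rotation":[0,0,0]}]'; python3 e.py 75
```

```text
t: 29.03
tool_pos: [560.7, 246.9, 82.6]
eef_rot: [[-0.277, -0.28, -0.919], [0.082, -0.96, 0.267], [-0.957, -0.002, 0.289]]
force: [-0.4, 0.1, -3.7]
gripper_width: 0.637
t 29.03 slab centre now [565.  245.6 101.7] TCP goal [558.9 247.7  55.9] F [-0.4  0.1 -3.7] w 0.637 q [-0.05  0.77 -0.49  1.59  0.15  1.07 -2.39]
turn [-0.002 -0.002  0.002] shift now-axes [26.1 -0.2 -5.9] | in goal axes [26.1 -0.3 -6. ] err world [ -1.7   0.8 -26.7]
```

```bash
python3 -m pendant '[{"fingers":0,"travel":[10,0,-2],"rotation":[0,0,0]},{"fingers":0,"travel":[12,0,-3],"rotation":[0,0,0]},{"fingers":0,"travel":[6,0,-2],"rotation":[0,0,0]},{"fingers":0,"travel":[0,0,0],"rotation":[0,0,0]},{"fingers":0,"travel":[0,0,0],"rotation":[0,0,0]}]'; python3 e.py 55; python3 up.py w13
```

```text
t: 29.45
tool_pos: [560.4, 247.9, 52.5]
eef_rot: [[-0.275, -0.28, -0.92], [0.083, -0.96, 0.267], [-0.958, -0.003, 0.287]]
force: [-0.3, -0.1, -3.4]
gripper_width: 0.636
t 29.45 slab centre now [564.7 246.6  71.6] TCP goal [558.9 247.7  35.9] F [-0.3 -0.1 -3.4] w 0.636 q [-0.06  0.81 -0.48  1.6   0.17  1.03 -2.4 ]
turn [-0.002 -0.004  0.004] shift now-axes [16.2  0.7 -3.5] | in goal axes [16.2  0.7 -3.6] err world [ -1.5  -0.3 -16.6]
px [315. 203.] 39232.0
valid 35405 35545 [  0.          84.69744873 103.20771027 145.96485901]
rms 6.49 35405
rms 1.5 34351
rms 0.57 33591
rms 0.51 33355
n [-0.004 -0.005  1.   ] tilt 0.006 yaw 52.94
rect in face [-8.5 19.4] [ 67.7 139.4] 20.88
face centre [586.9 238.   83.2] slab centre [586.9 238.   72.2] ex [0.603 0.798 0.006] ey [-0.798  0.603  0.   ]
```

```bash
python3 -m pendant '[{"fingers":0,"travel":[4,0,-1],"rotation":[0,-0.003,0.003]},{"fingers":0,"travel":[5,0.3,-1],"rotation":[0,0,0]},{"fingers":0,"travel":[2,0.3,-0.7],"rotation":[0,0,0]},{"fingers":0,"travel":[0,0,0],"rotation":[0,0,0]},{"fingers":0,"travel":[0,0,0],"rotation":[0,0,0]}]'; python3 e.py 55
```

```text
t: 29.92
tool_pos: [560.5, 247.8, 41.2]
eef_rot: [[-0.276, -0.279, -0.92], [0.082, -0.96, 0.267], [-0.958, -0.001, 0.288]]
force: [0.3, 0.3, -4.5]
gripper_width: 0.641
t 29.92 slab centre now [564.8 246.5  60.3] TCP goal [558.9 247.7  35.9] F [ 0.3  0.3 -4.5] w 0.641 q [-0.06  0.82 -0.47  1.6   0.17  1.01 -2.4 ]
turn [-0.001 -0.003  0.002] shift now-axes [ 5.5  0.6 -0.1] | in goal axes [ 5.5  0.6 -0.1] err world [-1.6 -0.1 -5.3]
```

```bash
python3 -m pendant '[{"fingers":0,"travel":[2,0,0],"rotation":[0,0,0]},{"fingers":0,"travel":[1,0,-0.3],"rotation":[0,0,0]},{"fingers":0,"travel":[0,0,0],"rotation":[0,0,0]},{"fingers":0,"travel":[0,0,0],"rotation":[0,0,0]}]'; python3 e.py 55
```

```text
t: 30.25
tool_pos: [560.2, 248.1, 38.4]
eef_rot: [[-0.276, -0.279, -0.92], [0.082, -0.96, 0.267], [-0.958, -0.002, 0.288]]
force: [-0.1, -0.5, -4.8]
gripper_width: 0.638
t 30.25 slab centre now [564.5 246.8  57.5] TCP goal [558.9 247.7  35.9] F [-0.1 -0.5 -4.8] w 0.638 q [-0.06  0.83 -0.47  1.6   0.18  1.01 -2.4 ]
turn [-0.002 -0.003  0.002] shift now-axes [2.7 0.7 0.3] | in goal axes [2.7 0.7 0.3] err world [-1.2 -0.4 -2.5]
```

```bash
python3 -m pendant '[{"fingers":0,"travel":[1.2,0,-0.3],"rotation":[0,0,0]},{"fingers":0,"travel":[0,0,0],"rotation":[0,0,0]},{"fingers":0,"travel":[0,0,0],"rotation":[0,0,0]}]'; python3 e.py 55;python3 -m pendant '[{"fingers":0,"travel":[1,0,-0.3],"rotation":[0,0,0]},{"fingers":0,"travel":[0,0,0],"rotation":[0,0,0]},{"fingers":0,"travel":[0,0,0],"rotation":[0,0,0]}]'; python3 e.py 55
```

```text
t: 30.5
tool_pos: [560.3, 248.2, 37.2]
eef_rot: [[-0.275, -0.279, -0.92], [0.082, -0.96, 0.267], [-0.958, -0.002, 0.287]]
force: [-0.5, -0.1, -4.9]
gripper_width: 0.641
t 30.5 slab centre now [564.5 246.9  56.4] TCP goal [558.9 247.7  35.9] F [-0.5 -0.1 -4.9] w 0.641 q [-0.06  0.83 -0.47  1.6   0.18  1.   -2.4 ]
turn [-0.001 -0.004  0.003] shift now-axes [1.6 0.9 0.7] | in goal axes [1.6 0.9 0.7] err world [-1.3 -0.5 -1.3]
t: 30.75
tool_pos: [560.4, 248.2, 36.2]
eef_rot: [[-0.275, -0.279, -0.92], [0.082, -0.96, 0.267], [-0.958, -0.002, 0.287]]
force: [0.5, 0.5, -4.3]
gripper_width: 0.638
t 30.75 slab centre now [564.7 246.9  55.4] TCP goal [558.9 247.7  35.9] F [ 0.5  0.5 -4.3] w 0.638 q [-0.06  0.83 -0.47  1.6   0.18  1.   -2.4 ]
turn [-0.001 -0.004  0.003] shift now-axes [0.7 1.  1.1] | in goal axes [0.7 1.  1.1] err world [-1.5 -0.6 -0.3]
```

```bash
for i in 1; do python3 -m pendant '[{"fingers":0,"travel":[1,0,-0.3],"rotation":[0,0,0]},{"fingers":0,"travel":[0,0,0],"rotation":[0,0,0]},{"fingers":0,"travel":[0,0,0],"rotation":[0,0,0]}]'; done; python3 e.py 55;python3 -m pendant '[{"fingers":0,"travel":[0.8,0,-0.2],"rotation":[0,0,0]},{"fingers":0,"travel":[0,0,0],"rotation":[0,0,0]},{"fingers":0,"travel":[0,0,0],"rotation":[0,0,0]}]'; python3 e.py 55
```

```text
t: 31.0
tool_pos: [560.7, 248.3, 36.2]
eef_rot: [[-0.275, -0.279, -0.92], [0.082, -0.96, 0.267], [-0.958, -0.002, 0.287]]
force: [0.1, 0.8, -3.5]
gripper_width: 0.643
t 31.0 slab centre now [564.9 247.   55.3] TCP goal [558.9 247.7  35.9] F [ 0.1  0.8 -3.5] w 0.643 q [-0.06  0.83 -0.47  1.6   0.18  1.   -2.4 ]
turn [-0.001 -0.004  0.003] shift now-axes [0.7 1.1 1.3] | in goal axes [0.7 1.1 1.3] err world [-1.7 -0.7 -0.3]
t: 31.25
tool_pos: [560.7, 248.3, 36.0]
eef_rot: [[-0.275, -0.279, -0.92], [0.082, -0.96, 0.267], [-0.958, -0.002, 0.287]]
force: [0.5, -1.4, -2.3]
gripper_width: 0.635
t 31.25 slab centre now [565.  247.   55.1] TCP goal [558.9 247.7  35.9] F [ 0.5 -1.4 -2.3] w 0.635 q [-0.06  0.83 -0.47  1.6   0.18  1.   -2.4 ]
turn [-0.001 -0.004  0.003] shift now-axes [0.6 1.1 1.4] | in goal axes [0.6 1.1 1.4] err world [-1.8 -0.7 -0.1]
```

Contact is starting: force went from -4.8 to -2.3 N with no further descent. A quick look before releasing.

```bash
python3 - <<'E'
from h import *
c=read_camera("side");im=c["pixels"];cv2.imwrite("pics/s3.png",cv2.resize(im[150:230,230:358],None,fx=6,fy=6,interpolation=cv2.INTER_CUBIC)[:,:,::-1])
E
python3 -m pendant '[{"fingers":0,"travel":[0.8,0,-0.2],"rotation":[0,0,0]},{"fingers":0,"travel":[0.8,0,-0.2],"rotation":[0,0,0]},{"fingers":0,"travel":[0,0,0],"rotation":[0,0,0]}]' 40; python3 e.py 55
```

```text
t: 31.55
tool_pos: [560.7, 248.4, 36.1]
eef_rot: [[-0.275, -0.279, -0.92], [0.082, -0.96, 0.267], [-0.958, -0.002, 0.287]]
force: [0.7, -0.3, -2.9]
gripper_width: 0.639
t 31.55 slab centre now [565.  247.1  55.2] TCP goal [558.9 247.7  35.9] F [ 0.7 -0.3 -2.9] w 0.639 q [-0.06  0.83 -0.47  1.6   0.18  1.   -2.4 ]
turn [-0.001 -0.004  0.002] shift now-axes [0.6 1.2 1.4] | in goal axes [0.6 1.2 1.4] err world [-1.7 -0.7 -0.2]
```

View pics/s3.png

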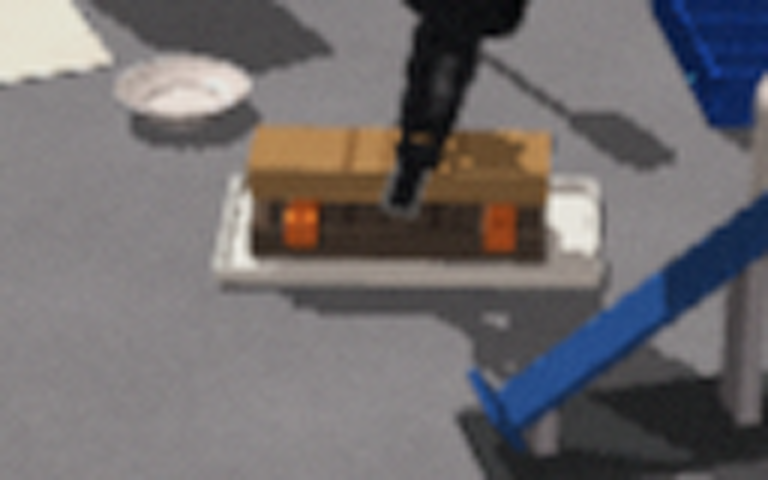

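The slab rests on both sticks, with the orange ends visible at (302,225) and (500,228). Release and withdraw vertically.

```bash
python3 -m pendant '[{"fingers":66,"travel":[0,0,0],"rotation":[0,0,0]},{"fingers":70,"travel":[0,0,0],"rotation":[0,0,0]},{"fingers":80,"travel":[0,0,0],"rotation":[0,0,0]},{"fingers":90,"travel":[0,0,0],"rotation":[0,0,0]},{"fingers":100,"travel":[0,0,0],"rotation":[0,0,0]},{"fingers":100,"travel":[0,0,0],"rotation":[0,0,0]},{"fingers":100,"travel":[0,0,0],"rotation":[0,0,0]}]'; python3 e.py 55; python3 up.py w14
```

```text
t: 32.13
tool_pos: [561.8, 249.9, 36.6]
eef_rot: [[-0.273, -0.28, -0.921], [0.085, -0.96, 0.267], [-0.958, -0.005, 0.285]]
force: [0.5, 0.4, -0.2]
gripper_width: 1.002
t 32.13 slab centre now [566.  248.6  55.8] TCP goal [558.9 247.7  35.9] F [ 0.5  0.4 -0.2] w 1.002 q [-0.07  0.83 -0.47  1.6   0.18  1.   -2.4 ]
turn [-0.001 -0.006  0.006] shift now-axes [1.3 3.  1.8] | in goal axes [1.3 3.  1.8] err world [-2.9 -2.3 -0.7]
px [325. 212.] 42266.5
valid 38059 38226 [  0.          85.89829445 106.59988022 151.19794464]
rms 6.72 38059
rms 3.94 36053
rms 1.23 34404
rms 0.54 33724
n [ 0.001 -0.002  1.   ] tilt 0.002 yaw 109.28
rect in face [10.9 17.7] [140.1  78.7] 54.37
face centre [587.1 238.3  66.6] slab centre [587.1 238.4  55.6] ex [-0.33   0.944  0.002] ey [-0.944 -0.33   0.   ]
```

View pics/w14.png

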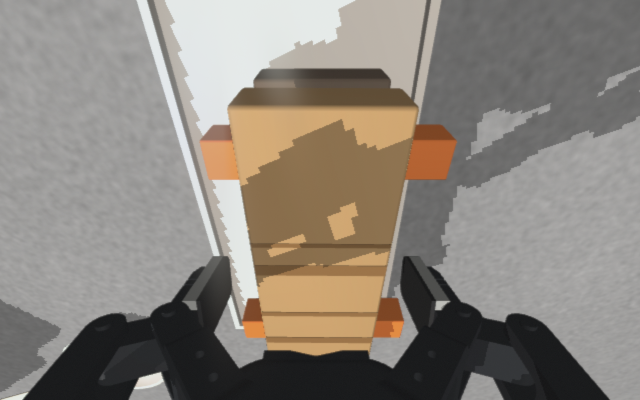

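The slab is flat (0.002 rad, centre z about 55.6) on both sticks, and the jaws are clear on both sides. Withdrawing.

```bash
python3 -m pendant '[{"fingers":100,"travel":[-8,1,2.4],"rotation":[0,0,0]},{"fingers":100,"travel":[-15,1,4.5],"rotation":[0,0,0]},{"fingers":100,"travel":[-25,0,7.5],"rotation":[0,0,0]},{"fingers":100,"travel":[-30,0,9],"rotation":[0,0,0]},{"fingers":100,"travel":[-30,0,9],"rotation":[0,0,0]},{"fingers":100,"travel":[-30,0,9],"rotation":[0,0,0]},{"fingers":100,"travel":[-20,0,6],"rotation":[0,0.05,0]},{"fingers":100,"travel":[-10,0,15],"rotation":[0,0.08,0]},{"fingers":100,"travel":[0,0,25],"rotation":[0,0.08,0]},{"fingers":100,"travel":[0,0,30],"rotation":[0,0.08,0]}]'; python3 -m pendant '[{"fingers":100,"travel":[0,0,30],"rotation":[0,0,0]},{"fingers":100,"travel":[0,0,30],"rotation":[0,0,0]},{"fingers":100,"travel":[0,0,15],"rotation":[0,0,0]},{"fingers":100,"travel":[0,0,0],"rotation":[0,0,0]},{"fingers":100,"travel":[0,0,0],"rotation":[0,0,0]},{"fingers":100,"travel":[0,0,0],"rotation":[0,0,0]}]'; python3 d.py
cat > chk.py <<'E'
from h import *
s=env.read_state();c=read_camera("wrist");im=c["pixels"];cv2.imwrite("pics/w15.png",im[:,:,::-1])
t=read_camera("top");cv2.imwrite("pics/top2.png",t["pixels"][:,:,::-1])
hsv=cv2.cvtColor(im,cv2.COLOR_RGB2HSV);H,S,V=cv2.split(hsv)
m=cv2.inRange(hsv,(8,60,90),(22,175,255)); 
for k in blobs(m,2000): print("sandy",k[:,0].mean(0).round(0),cv2.contourArea(k),rect(onplane(c,k[:,0],66,s)))
E
python3 chk.py
```

```text
t: 33.02
tool_pos: [504.4, 261.0, 238.4]
eef_rot: [[0.019, -0.295, -0.955], [0.006, -0.955, 0.295], [-1.0, -0.011, -0.017]]
force: [0.2, 1.7, 0.0]
gripper_width: 0.998
t: 33.52
tool_pos: [422.6, 288.3, 248.0]
eef_rot: [[0.038, -0.283, -0.958], [0.008, -0.959, 0.283], [-0.999, -0.018, -0.034]]
force: [-0.6, -0.5, -0.1]
gripper_width: 0.999
t 33.52 tcp [422.6 288.3 248. ] yaw_y -106.42 x [ 0.038  0.008 -0.999] w 0.999 F [-0.6 -0.5 -0.1] q [-0.18  0.25 -0.57  1.92  0.19  0.99 -2.7 ]
sandy [320.  70.] 7639.0 [537.5 251.6 124.6  93.4 -16.7]
```

View pics/w15.png

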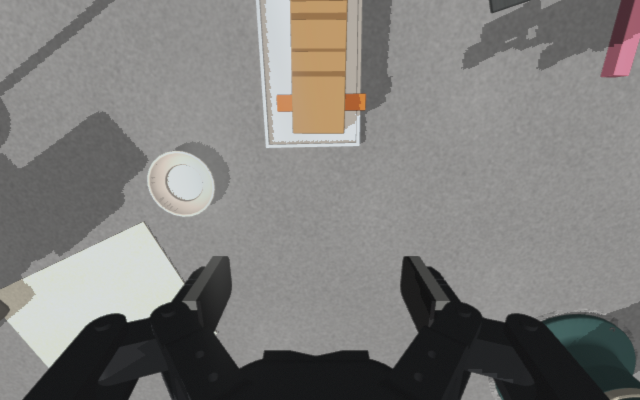

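View pics/top2.png

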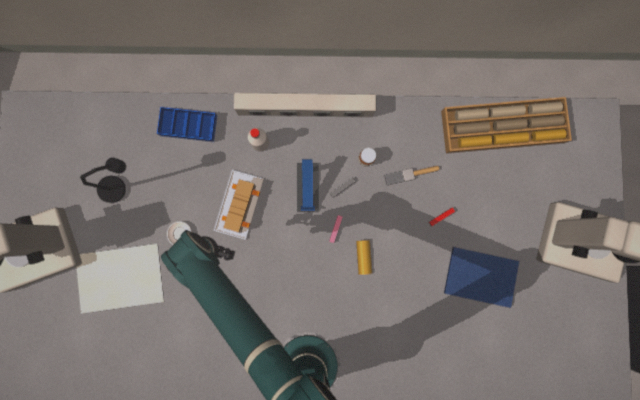

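The top view shows the slab over the tray at (240,204), a stick end showing at all four corners, and the bystanders in place. One last numeric check.

Run:
```python
from h import *
c=read_camera("top");im=c["pixels"];hsv=cv2.cvtColor(im,cv2.COLOR_RGB2HSV);H,S,V=cv2.split(hsv)
b=np.zeros((400,640),np.uint8);b[165:245,210:270]=1
m=((H>8)&(H<22)&(S>90)&(V>90)).astype(np.uint8)*b
o=((S>195)).astype(np.uint8)*m; sa=cv2.morphologyEx(m&(1-cv2.dilate(o,np.ones((2,2)))),cv2.MORPH_OPEN,np.ones((3,3)))
for k in blobs(sa,100): print("sandy",rect(onplane(c,k[:,0],66)))
for k in blobs(o,3): print("orange",k[:,0].mean(0).round(1),onplane(c,k[:,0],44).mean(0).round(1))
s=read_camera("side");cv2.imwrite("pics/s4.png",cv2.resize(s["pixels"][150:230,230:358],None,fx=6,fy=6,interpolation=cv2.INTER_CUBIC)[:,:,::-1])
```

```text
sandy [565.3 245.  176.3  59.8 -16.5]
orange [245.2 224.2] [499.4 224.2  44. ]
orange [254.8 192.5] [612.6 192.8  44. ]
orange [234.3 186. ] [634.8 266.3  44. ]
```

```bash
python3 d.py
```

```text
t 33.72 tcp [422.8 287.8 246.9] yaw_y -106.52 x [ 0.036  0.007 -0.999] w 1.005 F [-0.2 -0.1  0.6] q [-0.18  0.26 -0.57  1.92  0.19  0.99 -2.7 ]
```

View pics/s4.png

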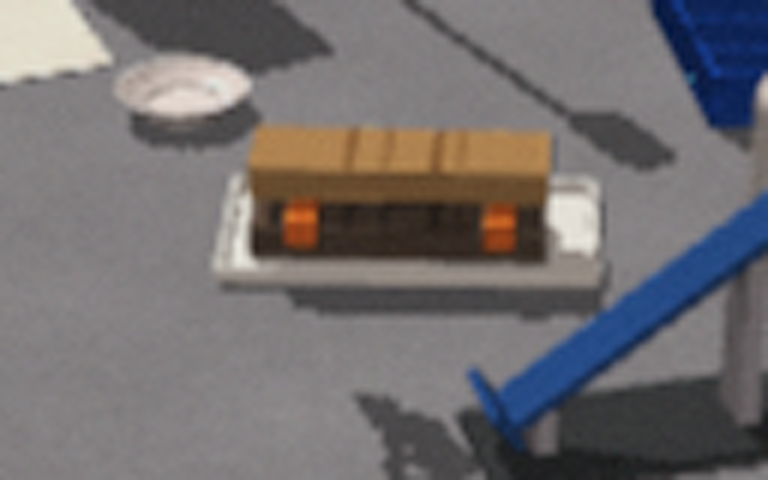

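The sandy slab is centred at (565,245) with yaw -16.5°, against the dark slab's (563,246) and -16°. It sits flat on both sticks with an air gap, and the arm is clear. Handing in.

```bash
python3 -c "
from rig import finish_job
print(finish_job())"
```

```text
the job is handed in; nothing more can be done
None
```

The job is done and handed in at about 34 s. Both orange sticks lie across the white bands, and the sandy slab sits flat on them over the dark slab with an air gap. No verdict was reported.

- **Grip:** the wrist joint hit its limit when I tilted the tool to match the rack. I gripped the slab's long sides with the tool at about 0.3 rad instead, lifted it square to the rack, and levelled it before lowering.
- **Sticks:** measured after placing, they were about 3 mm or less from the band centres along the slab and square to within about 1°. Afterwards I saw only their ends and did not measure their centres again.
- **Sandy slab:** its centre is about 2 mm off the dark slab's, with yaw -16.5° against -16°. Its tilt was 0.002 rad and its centre height about 55.6 mm, where 55 mm was expected.
- **Set-down:** I lowered it in steps of about 1 mm. Only 2–3 N had come off the wrist force when I opened the jaws, and the slab stayed put.
- **Rest of the bench:** the arm was clear, and by eye in the top view the bystanders were in place. The dark slab was mostly hidden at the end, so I judged it unmoved from the side view only.
- **Disagreements:** my first top-camera fit of the sandy slab's slope direction was wrong because of edge pixels, so I used the wrist depth instead. In later runs the outline part of that wrist fit was cut off by the view, so I used only its height and tilt.

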